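# Reassemble the tilted decorating wheel

## Task

Put the tilt-head decorating wheel back together on its leaning spindle: first the metal sleeve, seated against the collar; then the wooden wheel head, flat side down on the sleeve and hub outward; last the wooden cap over the spindle's end, fully down on the hub. Each part must be fully home before the next goes on; let go of everything, and leave the other things on the table where they are.

Things in the scene. Friction and masses are not known exactly. Their poses are not given: they have to be found in the camera images.
- stand: the fixed stand that carries the spindle: a grey round foot 100 mm across, a post and a knuckle with a small clamp lever, about 80 mm high; nothing on it moves. Origin: centre of the foot's underside
- spindle: fixed steel spindle on the stand, 10 mm thick, 56 mm long, its last 6 mm tapering to 5 mm. Origin: on its axis, on the face of the 30 mm collar at its foot where the sleeve seats, about 83 mm above the table; z points outward along the spindle to its free end and leans 30 degrees from vertical, roughly away from the robot (toward the seats); y is level
- sleeve: plain aluminium sleeve, open at both ends, 34 mm outside diameter, 15 mm bore, 22 mm high, standing on the table; either end may go first. Origin: centre of its underside, z along its axis (up). 60 g or so. Seated, its underside lies on the collar
- sleeve_mid (a point): centre of the sleeve: the point on its axis halfway up, 11 mm from either end
- wheel: pale wooden wheel head: a disc 96 mm in diameter and 7 mm thick with a hub 32 mm in diameter standing 15 mm above it (22 mm in all), 15 mm bore right through; lies on the table, hub up. Origin: centre of the flat underside, z along its axis toward the hub. About 120 g. Seated on the sleeve, its underside is 22 mm above the collar along the spindle
- cap: wooden round cap with a bevelled top, 30 mm in diameter and 28 mm high (straight sides up to 21 mm), blind bore 15 mm wide and 15 mm deep in its underside; stands on the table bore down. Origin: centre of the underside, z along its axis toward the closed top. About 50 g. Seated on the hub, its underside is 44 mm from the collar along the spindle, whose last 12 mm are inside it
- clay_ring: unfired grey clay ring, about 52 mm across and 30 mm high; a bystander. Origin: centre of its underside
- ring_cutter: tin ring cutter, 48 mm across and 22 mm high; a bystander. Origin: centre of its underside
- test_tile: small glazed test tile, 34 x 50 x 9 mm; a bystander. Origin: centre of its underside

How it is judged (in metres and radians):
On the way, in this order (a step that is already met when the one before it is completed fails the run):
1. the sleeve alone is seated on the spindle, against the collar, with the cap and wheel still off (z of sleeve_mid in the frame of spindle between 0.008 and 0.014 m and x of sleeve_mid in the frame of spindle between -0.005 and 0.005 m and y of sleeve_mid in the frame of spindle between -0.005 and 0.005 m and angle between the z axis of sleeve and the z axis of spindle, either way round below 0.12 rad and distance between each of wheel, cap and spindle above 0.08 m), for 0.2 s.
2. the wheel head is seated on the sleeve, hub outward, with the cap still off (z of sleeve_mid in the frame of spindle between 0.008 and 0.014 m and x of sleeve_mid in the frame of spindle between -0.005 and 0.005 m and y of sleeve_mid in the frame of spindle between -0.005 and 0.005 m and angle between the z axis of each of sleeve, wheel and the z axis of spindle, either way round below 0.12 rad and z of wheel in the frame of spindle between 0.019 and 0.025 m and x of wheel in the frame of spindle between -0.005 and 0.005 m and y of wheel in the frame of spindle between -0.005 and 0.005 m and distance between cap and spindle above 0.065 m), for 0.2 s.
At the end, for the whole second after the job is handed in: Sleeve on the collar, wheel head on the sleeve (hub outward) and cap on the hub, each within 3 mm of its seat along the spindle, within 5 mm across it and within 0.12 rad of its direction, all at rest and released (z of sleeve_mid in the frame of spindle between 0.008 and 0.014 m and x of sleeve_mid in the frame of spindle between -0.005 and 0.005 m and y of sleeve_mid in the frame of spindle between -0.005 and 0.005 m and angle between the z axis of each of sleeve, wheel, cap and the z axis of spindle, either way round below 0.12 rad and z of wheel in the frame of spindle between 0.019 and 0.025 m and x of wheel in the frame of spindle between -0.005 and 0.005 m and y of wheel in the frame of spindle between -0.005 and 0.005 m and z of cap in the frame of spindle between 0.041 and 0.047 m and x of cap in the frame of spindle between -0.005 and 0.005 m and y of cap in the frame of spindle between -0.005 and 0.005 m and linear speed of each of sleeve, wheel, cap below 0.02 m/s); the robot touches nothing.
It fails at once if the clay ring is moved more than 30 mm (distance of clay_ring from where it was at the start of the episode above 0.03 m).
It fails at once if the ring cutter is moved more than 30 mm (distance of ring_cutter from where it was at the start of the episode above 0.03 m).
It fails at once if the test tile is moved more than 30 mm (distance of test_tile from where it was at the start of the episode above 0.03 m).
It also fails if it takes over 72 s, if anything falls off the work surface, if the arm or the gripper's body presses on something with over 40 N, if the wrist force passes 120 N, or if a joint passes its speed limit or range.

## Robot

A 7-joint arm with a two-finger parallel gripper is mounted at the origin on the work surface; the furniture and walls round the work are solid. World frame = base frame: x ahead of the robot, y to its left, z up, the work surface at z = 0. Lengths are in mm, angles in rad, forces in N, time in s.
With the tool pointing down it reaches from about 425 to 1025 mm from the base axis. Payload 3.6 kg.
Tool frame: the origin (TCP) lies midway between the tips of the shut fingers; the grasp point (between the pads) lies 19 mm behind it; z points along the fingers, y is the line along which they close (so a half turn about z gives the same grasp; the last joint's range is limited). The gripper opens to 85 mm and grips with 20 to 120 N. Pads are 22 mm wide; open, the fingers measure 114 mm over their backs; the gripper's body (76 mm by 85 mm) begins 54 mm behind the grasp point. The pads swing forward as they close: fully open they stand 13 mm farther back than shut.
Start: joints at [-1.419, 0.591, 0.048, 1.609, -0.033, 0.943, -0.034], TCP at [175.708, 703.389, 231.302] pointing down, gripper open.
Joint ranges: [-2.69, 2.69], [-0.47, 2.24], [-1.27, 1.36], [0.19, 2.51], [-1.53, 4.68], [0.08, 2.07], [-3.09, 3.09]. Speed limits (rad/s): [2.57, 2.57, 3.14, 3.14, 3.14, 3.14, 3.14].

## Interface

Orientations are given as [roll, pitch, yaw] about the fixed x, y, z axes, in that order (R = Rz(yaw) Ry(pitch) Rx(roll)).
In Python, from workcell import get_state, capture, camera_params, job_done gives the robot as it stands. The module is installed in compiled form; this text tells all that it offers.
- The arm moves only by the tool drive_tool, never from a script. Its argument "plan" is a list of rows, each a list of 7 numbers: the shift along the tool's x, y, z in units of 40 mm (1.0 is 40 mm), then the turn, a rotation vector about the tool's x, y, z in units of 5 degrees (1.0 is 5 degrees), then the gripper's target within -1 to 1 (shut at 1, half-way at 0, fully open at -1). In form: [[x, y, z, rx, ry, rz, claw], ...]. A call has 1 to 10 rows; each row is the pose to reach, as a shift and turn from the pose commanded when the call began, along the tool's axes at that moment; what a row does not reach only later rows make up. A row lasts 1/12 s, in which the tool goes at most 41.7 mm and 7.16 degrees, less where a joint would pass 70% of its speed; a pose out of reach is approached as far as the arm can. A call with a gripper value outside its range is refused whole. The fingers move at their own pace and stop on an object; "squeeze" is the grip in N (left out, the last holds). Time passes only in rows, so rows that repeat a pose let the fingers close. It gives the time, the measured TCP pose, the force, the opening and the grip force at its end, in the units of the state.
- get_state(): the state, without advancing time (a new reading comes with each control period).
- capture(name): name is "side" or "top"; returns the picture (420x560x3 uint8, red, green, blue); there is no depth.
- camera_params(name): a dict with "vertical_fov" (degrees; the focal length in pixels is half the picture's height over the tangent of half this angle, whatever the lens; pixels are square), "cx", "cy" (the principal point, pixels), "R" (3x3) and "t" (3): a world point X has camera coordinates R X + t. Camera axes: x right, y down, z forward; pixel columns grow to the right and rows downward; lengths in mm; the calibration is good to about 2 mm. A picture is of the moment at which its call begins. camera_params takes no time and is no camera call.
- job_done(): hands the job in; it is judged then, once.
The state is a dict: "clock": time; "joint_positions": joint angles; "joint_vel": joint speeds; "joint_torque": joint torques, N m; "eef_pos": TCP position; "orientation": TCP orientation; "ft_force": force on the tool from outside, world axes, zero at the start; "torque": the same for the moment, N m; "opening": finger opening in mm; "finger_force": force on a finger pad.
Only numpy, scipy, OpenCV 4.12 (cv2) and the standard library are available. Lean on these libraries where they do the work, as an engineer would, in place of code of your own. Each camera call takes 0.05 s, during which the arm holds its last target. There are 200 camera calls.

## Working session

There is one attempt and no reset: what is moved stays moved. The work goes in short steps, Python scripts to look and compute and a tool call to move; the robot and the scene stay as the last step left them, time stands still between calls to the robot, and variables do not carry over. Pictures are saved under pics/ and viewed, at most 10 in all, crops included, and the job is handed in when it is done.

Besides the shell and the picture viewer there is one more tool, called as name(argument=value, ...), one argument or row to a line, values as JSON. drive_tool: Moves the arm, as the interface text tells. Its arguments: {"type":"object","properties":{"plan":{"type":"array"},"squeeze":{"type":"number"}},"required":["plan"]}

```bash
mkdir -p pics
python3 - <<'E'
from workcell import *
import cv2
s=get_state(); print(s)
for n in("side","top"):
    p=camera_params(n); print(n,p)
    cv2.imwrite(f"pics/{n}0.png",cv2.cvtColor(capture(n),cv2.COLOR_RGB2BGR))
E
```

```text
{'clock': 0.0, 'joint_positions': array([-1.41949091,  0.59210791,  0.0483025 ,  1.60985078, -0.03329394,
        0.94269237, -0.03372378]), 'joint_vel': array([ 0.00157322,  0.00043442,  0.00039964, -0.00130666, -0.00101302,
       -0.0004776 , -0.00062499]), 'joint_torque': array([-1.21556545e-04, -5.48675466e+01,  1.54683698e+00, -1.98125446e+01,
        9.51481867e-03,  8.72702105e-03,  1.42226062e-05]), 'eef_pos': array([175.51052258, 702.57063736, 230.13843727]), 'orientation': array([-3.13934288e+00,  1.33212254e-04,  2.89684474e+00]), 'ft_force': array([-0.38190746,  0.43006239, -0.30585769]), 'torque': array([0.01412468, 0.06824393, 0.01180179]), 'finger_force': 0.0, 'opening': 85.26751187871339}
side {'vertical_fov': 53.86209377711391, 'cx': 273.51401007445736, 'cy': 205.4568006033247, 'R': array([[ 0.87473825, -0.4839594 , -0.02482537],
       [-0.18183487, -0.28031126, -0.94252941],
       [ 0.44918713,  0.82898064, -0.33319967]]), 't': array([-337.45895298,  177.17896403,  824.82706337])}
top {'vertical_fov': 46.80676722804893, 'cx': 282.9680383997152, 'cy': 205.5728298449129, 'R': array([[ 0.02709746, -0.99954685,  0.01310809],
       [-0.986631  , -0.02885075, -0.16039608],
       [ 0.16070158, -0.00858652, -0.98696569]]), 't': array([  16.42340313,  401.74694737, 1158.30424814])}
```

View pics/side0.png

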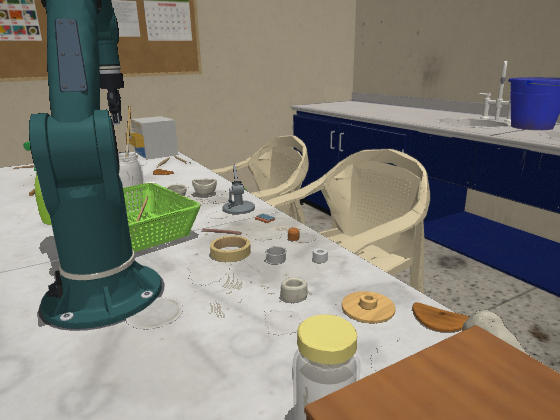

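View pics/top0.png

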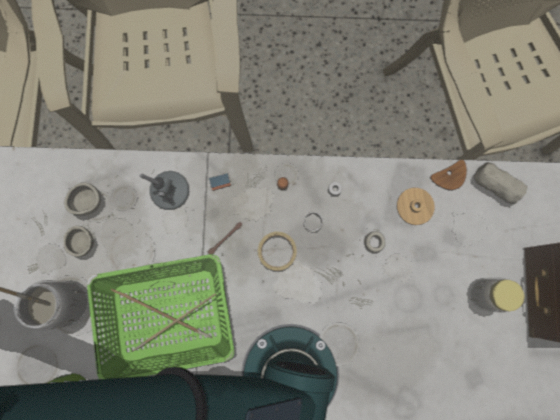

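The side view shows the stand at (238,200), tile (264,217), cap (293,234), sleeve (320,256), cutter (276,255), clay ring (293,289) and wheel (368,305). The top view shows the stand at (168,190), cap (283,183), sleeve (335,188) and wheel (416,206).

```bash
cat > h.py <<'E'
import numpy as np, cv2
from workcell import *
P={n:camera_params(n) for n in("side","top")}
def ray(n,u,v):
    p=P[n]; f=210/np.tan(np.radians(p["vertical_fov"]/2)); R=p["R"]
    d=R.T@np.array([(u-p["cx"])/f,(v-p["cy"])/f,1]); return -R.T@p["t"], d/np.linalg.norm(d)
def plane(n,u,v,z):
    o,d=ray(n,u,v); return o+d*(z-o[2])/d[2]
def proj(n,X):
    p=P[n]; f=210/np.tan(np.radians(p["vertical_fov"]/2)); c=p["R"]@np.asarray(X,float)+p["t"]
    return np.array([p["cx"]+f*c[0]/c[2],p["cy"]+f*c[1]/c[2]])
def tri(a,b):
    (o1,d1),(o2,d2)=ray("top",*a),ray("side",*b)
    s=np.linalg.lstsq(np.c_[d1,-d2],o2-o1,rcond=None)[0]
    p,q=o1+s[0]*d1,o2+s[1]*d2; return (p+q)/2,np.linalg.norm(p-q)
def crop(im,u0,v0,w,h,k): return cv2.resize(im[v0:v0+h,u0:u0+w],None,fx=k,fy=k,interpolation=cv2.INTER_CUBIC)
E
python3 - <<'E'
import cv2,numpy as np
from h import *
t=cv2.imread("pics/top0.png");s=cv2.imread("pics/side0.png")
a=crop(t,130,160,80,56,5);b=crop(s,205,155,80,64,5)
c=crop(t,260,165,100,45,4);d=crop(s,260,210,100,70,4)
out=np.zeros((600,800,3),np.uint8)
out[:280,:400]=a;out[280:600,:400]=b;out[:180,400:]=c;out[280:560,400:]=d
cv2.imwrite("pics/crop1.png",out)
for n,u,v,z in[("top",168,190,10),("top",283,183,28),("top",335,188,22),("top",416,206,7),("top",220,183,9),("top",313,222,22),("top",375,241,30)]:print(plane(n,u,v,z).round(0))
E
```

```text
[436. 317.  10.]
[459.  29.  28.]
[ 451. -101.   22.]
[ 414. -307.    7.]
[458. 188.   9.]
[364. -47.  22.]
[ 321. -199.   30.]
```

View pics/crop1.png

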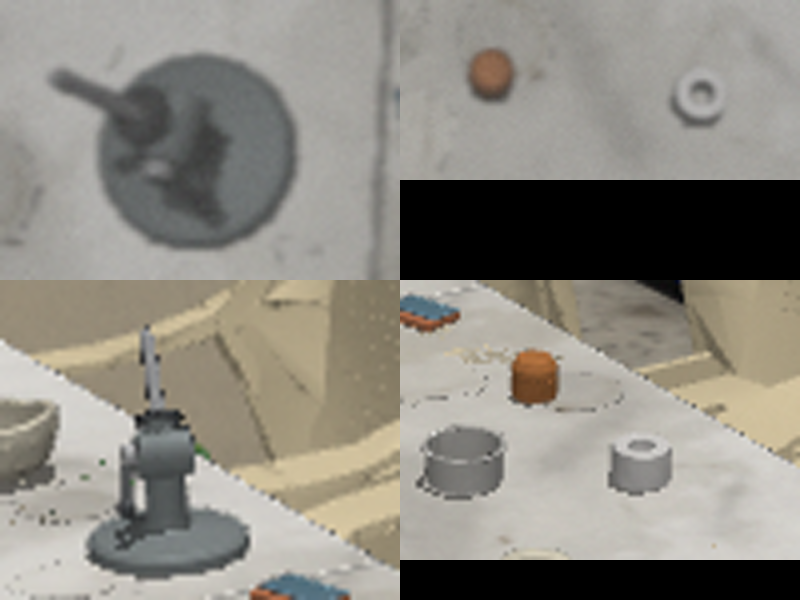

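The crops show the spindle in the top view running from the collar at about (159,182) to the tip at (140.4,175). In the side view it runs from about (237,181) to (234.4,164.6). The cap and sleeve are clear in both views. Next I measure with masks.

```bash
cat > meas.py <<'E'
from h import *
def blob(im,box,f):
    u,v,w,h=box; c=im[v:v+h,u:u+w].astype(int); m=f(c).astype(np.uint8)
    n,l,st,_=cv2.connectedComponentsWithStats(m); k=1+np.argmax(st[1:,4]); m=(l==k).astype(np.uint8)
    cn=max(cv2.findContours(m,cv2.RETR_EXTERNAL,cv2.CHAIN_APPROX_NONE)[0],key=cv2.contourArea)
    hull=np.zeros_like(m); cv2.fillConvexPoly(hull,cv2.convexHull(cn),1)
    ys,xs=np.nonzero(hull); return np.array([xs.mean()+u,ys.mean()+v]),hull.sum(),(xs.min()+u,xs.max()+u,ys.min()+v,ys.max()+v)
E
python3 - <<'E'
from meas import *
t=cv2.imread("pics/top0.png");s=cv2.imread("pics/side0.png")
orange=lambda c:(c[...,2]-c[...,0])>40
for nm,bt,bs,f,z in[("cap",(265,165,36,36),(280,222,26,24),orange,14),("wheel",(385,175,60,60),(335,285,66,42),orange,5)]:
    a=blob(t,bt,f);b=blob(s,bs,f);print(nm,a,b,tri(a[0],b[0]),plane("top",*a[0],z),plane("side",*b[0],z))
# grey profiles
g=t.astype(int).sum(2)//3
print(g[178:200,324:347])
g=s.astype(int).sum(2)//3
print(g[245:268,309:332])
E
```

```text
cap (array([282.32876712, 182.15068493]), np.uint64(73), (np.int64(278), np.int64(287), np.int64(178), np.int64(186))) (array([293.32167832, 233.72727273]), np.uint64(143), (np.int64(288), np.int64(299), np.int64(227), np.int64(240))) (array([462.65497696,  31.33988868,  13.19699179]), np.float64(2.5228114323038766)) [463.64318934  30.79014089  14.        ] [460.29621978  29.83786308  14.        ]
wheel (array([415.26315789, 205.78301016]), np.uint64(1083), (np.int64(397), np.int64(433), np.int64(188), np.int64(224))) (array([368.14627082, 306.59594497]), np.uint64(1381), (np.int64(342), np.int64(395), np.int64(291), np.int64(322))) (array([ 414.83948174, -306.19636749,    2.75502036]), np.float64(0.7562146170533108)) [ 414.78247602 -305.77747795    5.        ] [ 412.0332596  -308.68746133    5.        ]
[[159 160 160 161 161 161 162 159 158 154 155 157 158 160 161 159 160 161
  161 160 162 160 163]
 [159 159 159 162 162 160 158 158 155 156 157 159 161 160 161 160 160 162
  160 160 159 161 165]
 [158 159 158 160 162 160 159 156 154 154 153 159 158 162 163 161 161 165
  161 164 162 16
[... 3382 characters left out ...]
174 195 194 194 193]
 [191 192 192 110 107 102 124 131 133 132 134 135 138 137 133 130 131 151
  194 193 193 197 197]
 [189 191 193 192 191 108 105 111 120 125 123 123 138 129 119 116 196 197
  197 197 196 197 198]
 [189 191 192 192 191 189 191 191 109 109 109 109 194 194 195 194 196 195
  197 196 199 202 201]
 [190 193 192 194 195 193 191 191 194 195 195 195 195 196 194 195 194 194
  196 196 198 196 195]
 [191 193 193 193 193 191 189 190 192 195 195 196 196 198 197 196 196 196
  198 196 195 194 193]
 [191 192 193 193 194 191 185 184 186 192 195 196 198 197 197 195 195 197
  196 194 192 193 194]
 [192 193 192 191 194 195 191 185 181 187 193 196 197 195 195 196 194 194
  194 194 192 194 194]]
```

Run:
```python
import cv2
np=__import__("numpy");np.set_printoptions(linewidth=200)
t=cv2.imread("pics/top0.png");s=cv2.imread("pics/side0.png")
print((t.astype(int).sum(2)//3)[170:192,136:172]);print((s.astype(int).sum(2)//3)[162:186,226:250])
```

```text
[[172 169 167 168 170 172 172 171 173 172 170 172 170 172 170 172 166 160 160 171 173 173 173 176 175 178 175 174 166 166 168 167 156 147 146 150]
 [172 169 169 171 172 170 172 173 172 170 172 170 169 171 174 171 162 159 165 174 173 177 176 177 178 175 167 152 137 130 126 122 115 109 110 112]
 [170 170 171 173 174 170 167 169 174 173 172 173 173 174 172 168 158 158 169 174 174 178 177 176 166 152 132 114 105 104 102 105 102 102 104 103]
 [172 174 170 169 164 155 149 155 165 170 172 169 174 172 168 161 157 169 174 174 174 173 167 153 133 117 106 102 101 101 102 101 104 107 104 107]
 [173 170 171 160 146 126 118 120 138 155 163 171 171 171 172 167 170 171 171 172 168 154 129 116 107 101 101 101 106 105 103 105 106 104 106 106]
 [172 172 168 150 129 115 105 101 109 119 139 156 162 168 174 171 175 173 174 170 152 125 106 100 102  99 103 105 104 107 104 106 107 105 107 106]
 [175 173 170 150 125 105  94  92  92  97 106 118 134 150 162 169 170 173 168 153 125 105  96  96 100 100 105 102 105 105 105 106 107 106 103 105]
 [174 172 171 166 144 117  95  89  86  91  92  97 102 111 124 137 154 1
[... 3811 characters left out ...]
4 134]
 [160 135 131 135 135 134 135 135 134 134 143 145 135 134 133 135 135 136 136 138 135 134 135 134]
 [206 204 112 139 134 134 137 136 133 130 141 130 132 132 131 136 137 135 135 136 137 133 135 133]
 [205 205 203 219 141 136 134 134  41  76  54  67  68  64  45 133 135 133 132 137 135 136 135 135]
 [206 207 208 207 203 156  29  58  62  59  55  63  57  50  43  36 134 133 134 136 136 136 135 136]
 [208 206 207 206 207 206  51  46  60  86  89  86  84  74  50 132 133 135 137 138 135 136 137 134]
 [208 207 207 206 205 205  87  94  81  87  89  90 112  78  49  63  61 136 137 134 136 136 135 134]
 [205 205 204 205 204 204 160 109  87 106  89 118 121 132 131 130 133 134 136 136 136 135 135 135]]
```

Run:
```python
from meas import *
T=[(142,176),(150,179.4)];S=[(233.7,164.5),(236.1,181)]
n1=np.cross(ray("top",*T[0])[1],ray("top",*T[1])[1]);n2=np.cross(ray("side",*S[0])[1],ray("side",*S[1])[1])
d=np.cross(n1,n2);d/=np.linalg.norm(d);d*=np.sign(d[2]);print("dir",d,"tilt",np.degrees(np.arccos(d[2])),"az",np.degrees(np.arctan2(d[1],d[0])))
print("tip",tri((139.6,175),(233.6,163.8)))
o1,o2=ray("top",0,0)[0],ray("side",0,0)[0]
n1/=np.linalg.norm(n1);n2/=np.linalg.norm(n2)
for z in(83,107,131):
    A=np.array([n1[:2],n2[:2]]);b=[n1@o1-n1[2]*z,n2@o2-n2[2]*z];X=np.r_[np.linalg.solve(A,b),z];print(z,X,proj("top",X),proj("side",X))
t=cv2.imread("pics/top0.png");s=cv2.imread("pics/side0.png")
# sleeve silhouettes
a=np.array([333.7,188.4]);
gs=s.astype(int).sum(2)//3
b=np.array([320.0,255.8]);print("sleeve",tri(a,b),plane("top",*a,11),plane("side",*b,11))
# sleeve outer top circle centre in top view, bore
print("sleeve from bore(top)",plane("top",334.6,187.2,22),"side bore",plane("side",320.3,251.5,22))
# wheel hub top bore
print("wheel bore", (t.astype(int).sum(2)//3)[198:213,407:425])
```

```text
dir [-0.36788559 -0.82031308  0.43788885] tilt 64.03074142881503 az -114.15479088533647
tip (array([445.03302453, 354.14061312, 133.03522852]), np.float64(0.29472552787046624))
83 [508.5054452  501.86228762  83.        ] [ 85.17514898 151.84943832] [234.06039647 166.97772572]
107 [488.34221356 456.90221585 107.        ] [ 99.76167609 158.04871234] [233.56594116 163.5783455 ]
131 [468.17898192 411.94214407 131.        ] [115.05165115 164.54695174] [233.03118303 159.90188335]
sleeve (array([452.53748703, -99.13964279,   8.32409135]), np.float64(0.21597199116228982)) [452.09274287 -98.88694484  11.        ] [ 449.29779939 -103.52455014   11.        ]
sleeve from bore(top) [452.98217169 -99.84461725  22.        ] side bore [ 449.4761249  -104.20206262   22.        ]
wheel bore [[146 142 144 146 146 150 146 143 141 144 147 145 144 145 144 147 142 138]
 [149 142 140 142 146 146 147 142 139 138 139 142 140 142 142 144 143 137]
 [146 145 142 140 142 138 136 137 140 140 143 139 141 142 140 143 143 141]
 [145 143 142 137 126 121 133 138 134 130 134 134 138 135 139 140 142 139]
 [147 145 141 123 114 122 135 133 120 106  98 104 115 130 135 138 142 142]
 [147 148 135 116 111 125 132 123 108  92  83  79  95 116 135 142 145 146]
 [147 147 131 109 110 129 137 130 117 112  99  85  81 109 135 146 145 143]
 [149 146 130 106 114 133 141 137 139 145 125  91  82 112 138 148 149 147]
 [149 142 125  91 105 132 146 149 153 155 133  98  88 120 141 150 147 145]
 [148 144 128  98  97 126 143 153 155 154 136 110 111 132 147 146 144 142]
 [146 148 136 110  91 108 137 150 152 151 148 140 143 146 145 147 142 145]
 [146 148 144 119  92  89 111 133 144 151 148 147 148 144 141 144 147 147]
 [147 147 146 133 110  91  85 102 120 134 137 138 134 133 138 143 146 148]
 [146 148 145 140 123 104  96  90  91 100 106 111 119 131 138 142 143 146]
 [147 146 147 143 136 133 122 107 104 104 108 122 134 140 142 142 142 145]]
```

Run:
```python
from meas import *
for tip in ([445,354,131.5],plane("top",139.6,175,131.5),plane("side",233.6,163.8,131.5)):
  tip=np.array(tip);print(tip,"proj",proj("top",tip),proj("side",tip))
  for ph in range(10,100,10):
    b=tip-56*np.array([.5*np.cos(np.radians(ph)),.5*np.sin(np.radians(ph)),3**.5/2])
    a=proj("top",b)-proj("top",tip);c=proj("side",b)-proj("side",tip)
    print(ph,a.round(2),"slope",round(a[1]/a[0],3),"side",c.round(2),round(c[0]/c[1],3))
```

```text
[445.  354.  131.5] proj [139.82358359 175.22679344] [233.68441508 164.28953917]
10 [ 6.94 16.1 ] slope 2.321 side [-6.68 16.89] -0.395
20 [ 8.98 15.63] slope 1.74 side [-5.7  17.18] -0.332
30 [10.93 14.82] slope 1.356 side [-4.51 17.41] -0.259
40 [12.72 13.71] slope 1.078 side [-3.15 17.57] -0.179
50 [14.29 12.31] slope 0.861 side [-1.67 17.66] -0.094
60 [15.6  10.68] slope 0.685 side [-0.1  17.67] -0.005
70 [16.61  8.87] slope 0.534 side [ 1.5 17.6] 0.085
80 [17.28  6.92] slope 0.401 side [ 3.08 17.46] 0.177
90 [17.6   4.91] slope 0.279 side [ 4.59 17.24] 0.266
[445.5087693  354.54231296 131.5       ] proj [139.6 175. ] [233.76479228 164.23215494]
10 [ 6.94 16.11] slope 2.32 side [-6.68 16.88] -0.395
20 [ 8.99 15.64] slope 1.739 side [-5.7  17.17] -0.332
30 [10.94 14.83] slope 1.356 side [-4.51 17.4 ] -0.259
40 [12.73 13.71] slope 1.078 side [-3.15 17.56] -0.179
50 [14.3  12.32] slope 0.862 side [-1.66 17.65] -0.094
60 [15.61 10.69] slope 0.685 side [-0.1  17.66] -0.005
70 [16.61  8.88] slope 0.534 side [ 1.5  17.59] 0.086
80 [17.29  6.93] slope 0.401 side [ 3.08 17.45] 0.177
90 [17.61  4.92] slope 0.28 side [ 4.59 17.23] 0.266
[447.36773061 360.02617602 131.5       ] proj [137.23144677 174.1260644 ] [233.6 163.8]
10 [ 7.03 16.14] slope 2.295 side [-6.65 16.81] -0.395
20 [ 9.08 15.67] slope 1.725 side [-5.67 17.1 ] -0.332
30 [11.03 14.86] slope 1.348 side [-4.49 17.33] -0.259
40 [12.82 13.75] slope 1.073 side [-3.14 17.49] -0.18
50 [14.39 12.35] slope 0.858 side [-1.66 17.57] -0.094
60 [15.7  10.72] slope 0.683 side [-0.1  17.58] -0.005
70 [16.71  8.91] slope 0.533 side [ 1.5  17.51] 0.085
80 [17.38  6.97] slope 0.401 side [ 3.07 17.37] 0.177
90 [17.71  4.96] slope 0.28 side [ 4.57 17.16] 0.266
```

drive_tool(
  plan=[
    [-9.1,-8.1,0,0,0,0,-0.2],
    [-9.1,-8.1,0,0,0,0,-0.2],
    [-9.1,-8.1,0,0,0,0,-0.2],
    [-9.1,-8.1,0,0,0,0,-0.2],
    [-9.1,-8.1,0,0,0,0,-0.2],
    [-9.1,-8.1,0,0,0,0,-0.2],
    [-9.1,-8.1,0,0,0,0,-0.2],
    [-9.1,-8.1,0,0,0,0,-0.2],
    [-9.1,-8.1,0,0,0,0,-0.2],
    [-9.1,-8.1,0,0,0,0,-0.2],
  ],
  squeeze=60,
)

```text
clock: 0.93
eef_pos: [411.1, 357.2, 231.1]
orientation: [-3.141, -0.0, 2.897]
ft_force: [0.7, 0.4, -0.0]
opening: 51.2
finger_force: 0.0
```

```bash
cat >> meas.py <<'E'
from scipy.spatial.transform import Rotation as Rn
AZ=77.
S=np.array([.5*np.cos(np.radians(AZ)),.5*np.sin(np.radians(AZ)),3**.5/2])
def Rtool(tilt,az=AZ):
    return Rn.from_euler("xyz",[np.pi,0,np.radians(az+90)])*Rn.from_rotvec([np.radians(tilt),0,0])
def delta(pos,tilt,az=AZ):
    s=get_state();R=Rn.from_euler("xyz",s["orientation"]);d=R.inv().apply(np.array(pos)-s["eef_pos"])/40
    r=np.degrees((R.inv()*Rtool(tilt,az)).as_rotvec())/5
    print(round(s["clock"],2),s["eef_pos"].round(1),"open",round(s["opening"],1),"F",s["ft_force"].round(1),"q",s["joint_positions"].round(2));print("units",d.round(3),r.round(3))
E
python3 -c "
from meas import *
delta([452.5,-99.3,80],0)"
```

```text
0.93 [411.1 357.2 231.1] open 51.2 F [ 0.7  0.4 -0. ] q [-0.86  0.37  0.08  2.02 -0.04  0.76  0.57]
units [ -3.769 -10.82    3.782] [-0.005 -0.003 -0.202]
```

drive_tool(
  plan=[
    [-3.77,-10.82,2,0,0,-0.2,-0.2],
    [-3.77,-10.82,2,0,0,-0.2,-0.2],
    [-3.77,-10.82,2,0,0,-0.2,-0.2],
    [-3.77,-10.82,3.78,0,0,-0.2,-0.2],
    [-3.77,-10.82,3.78,0,0,-0.2,-0.2],
    [-3.77,-10.82,3.78,0,0,-0.2,-0.2],
    [-3.77,-10.82,3.78,0,0,-0.2,-0.2],
    [-3.77,-10.82,3.78,0,0,-0.2,-0.2],
    [-3.77,-10.82,3.78,0,0,-0.2,-0.2],
    [-3.77,-10.82,3.78,0,0,-0.2,-0.2],
  ],
)

```text
clock: 1.77
eef_pos: [446.1, -36.0, 103.8]
orientation: [3.141, 0.0, 2.915]
ft_force: [0.9, 0.0, -0.6]
opening: 51.2
finger_force: 0.0
```

```bash
python3 -c "
from meas import *
delta([452.5,-99.3,80],0)"
```

```text
1.77 [446.1 -36.  103.8] open 51.2 F [ 0.9  0.  -0.6] q [-0.06  0.48  0.05  2.32 -0.07  0.35  1.4 ]
units [-0.511 -1.507  0.596] [0.001 0.001 0.003]
```

drive_tool(
  plan=[
    [-0.51,-1.5,0.6,0,0,0,-0.2],
    [-0.51,-1.5,0.6,0,0,0,-0.2],
    [-0.51,-1.5,0.6,0,0,0,-0.2],
    [-0.51,-1.5,0.6,0,0,0,-0.2],
    [-0.51,-1.5,0.6,0,0,0,-0.2],
    [-0.51,-1.5,0.6,0,0,0,-0.2],
  ],
)

```text
clock: 2.27
eef_pos: [452.7, -95.8, 80.8]
orientation: [3.141, 0.0, 2.917]
ft_force: [0.2, 0.5, 0.6]
opening: 51.1
finger_force: 0.0
```

```bash
python3 -c "
from meas import *
delta([452.5,-99.3,5],0)
t=cv2.cvtColor(capture('top'),cv2.COLOR_RGB2BGR);s=cv2.cvtColor(capture('side'),cv2.COLOR_RGB2BGR)
e=get_state()['eef_pos'];print(proj('top',e),proj('side',e))
cv2.imwrite('pics/c2.png',np.vstack([crop(t,290,140,130,60,5)[:, :650],crop(s,265,195,130,60,5)]))
"
```

```text
2.27 [452.7 -95.8  80.8] open 51.1 F [0.2 0.5 0.6] q [ 0.09  0.53  0.03  2.3  -0.05  0.31  1.51]
units [-0.013 -0.088  1.896] [0.009 0.001 0.025]
[335.78291268 182.28074783] [319.68834534 225.77935511]
```

View pics/c2.png

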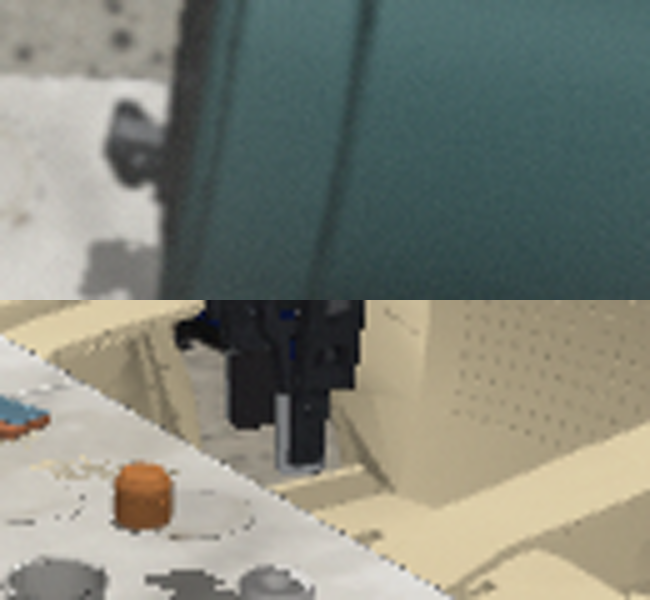

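The top view is hidden by the arm. The side view shows both fingertips centred at about (319.7,224.8), which agrees with the predicted TCP at (319.7,225.8). Next I descend and grip.

drive_tool(
  plan=[
    [0.02,-0.1,1.0,0,0,0,-0.2],
    [0.02,-0.1,1.0,0,0,0,-0.2],
    [0.02,-0.1,1.7,0,0,0,-0.2],
    [0.02,-0.1,1.9,0,0,0,-0.2],
    [0.02,-0.1,1.9,0,0,0,-0.2],
    [0.02,-0.1,1.9,0,0,0,1],
    [0.02,-0.1,1.9,0,0,0,1],
    [0.02,-0.1,1.9,0,0,0,1],
    [0.02,-0.1,1.9,0,0,0,1],
    [0.02,-0.1,1.9,0,0,0,1],
  ],
)

```text
clock: 3.2
eef_pos: [451.5, -100.9, 6.3]
orientation: [3.141, 0.002, 2.915]
ft_force: [-0.8, 1.2, 8.3]
opening: 31.2
finger_force: 60.3
```

```bash
python3 -c "
from meas import *
delta([452.5,-99.3,160],0)"
```

```text
3.2 [ 451.5 -100.9    6.3] open 31.2 F [-0.8  1.2  8.3] q [ 0.11  0.69  0.01  2.32 -0.06  0.13  1.52]
units [-0.023  0.047 -3.842] [ 0.005  0.025 -0.002]
```

drive_tool(
  plan=[
    [0,0,-0.3,0,0,0,1],
    [0,0,-0.8,0,0,0,1],
    [0,0,-3,0,0,0,1],
    [0,0,-3.8,0,0,0,1],
    [0,0,-3.8,0,0,0,1],
    [0,0,-3.8,0,0,0,1],
    [0,0,-3.8,0,0,0,1],
  ],
)

```text
clock: 3.78
eef_pos: [452.5, -101.4, 159.7]
orientation: [3.141, 0.007, 2.914]
ft_force: [0.0, -0.1, -1.1]
opening: 31.7
finger_force: 59.8
```

```bash
python3 -c "
from meas import *
delta([445,354,250],0)
s=cv2.cvtColor(capture('side'),cv2.COLOR_RGB2BGR)
e=get_state()['eef_pos'];print(proj('side',e))
cv2.imwrite('pics/c3.png',crop(s,270,150,110,110,5))
"
```

```text
3.78 [ 452.5 -101.4  159.7] open 31.7 F [ 0.  -0.1 -1.1] q [ 0.08  0.38  0.05  2.25 -0.04  0.5   1.51]
units [ 2.735 11.051 -2.268] [ 0.01   0.083 -0.007]
[320.94744179 193.63793339]
```

View pics/c3.png

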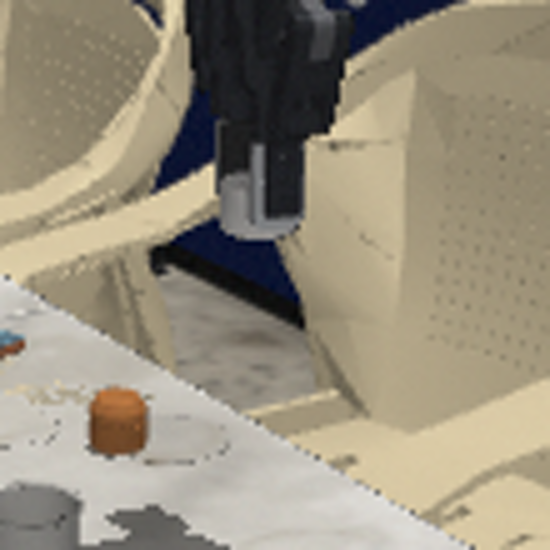

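The sleeve is held. Its underside is at about row 198 and its left edge at column 314, so it sits within about 2 mm of the TCP axis. Next I go to the pre-insertion pose.

```bash
python3 -c "
from meas import *
tip=np.array([446,356,131.5]);delta(tip+90*S,30)"
```

```text
3.83 [ 451.2 -101.1  158. ] open 31.5 F [-1.2 -0.5 -0.8] q [ 0.08  0.38  0.05  2.25 -0.04  0.5   1.51]
units [ 2.699 12.231 -1.288] [ 6.005  0.034 -0.014]
```

drive_tool(
  plan=[
    [2.7,12.2,-4,0,0,0,1],
    [2.7,12.2,-4,0,0,0,1],
    [2.7,12.2,-3,0,0,0,1],
    [2.7,12.2,-2,0,0,0,1],
    [2.7,12.2,-1.3,1,0,0,1],
    [2.7,12.2,-1.3,2,0,0,1],
    [2.7,12.2,-1.3,3,0,0,1],
    [2.7,12.2,-1.3,4,0,0,1],
    [2.7,12.2,-1.3,5,0,0,1],
    [2.7,12.2,-1.3,6,0,0,1],
  ],
)

```text
clock: 4.67
eef_pos: [453.4, 307.4, 203.9]
orientation: [-2.612, -0.0, 2.916]
ft_force: [0.7, 0.2, -0.8]
opening: 31.2
finger_force: 59.9
```

```bash
python3 -c "
from meas import *
tip=np.array([446,356,131.5]);delta(tip+90*S,30)"
```

```text
4.67 [453.4 307.4 203.9] open 31.2 F [ 0.7  0.2 -0.8] q [-0.91  0.6   0.14  1.8   0.21  1.21  0.44]
units [ 0.451  1.887 -1.267] [-0.074  0.001  0.013]
```

drive_tool(
  plan=[
    [0.45,1.9,-1.27,0,0,0,1],
    [0.45,1.9,-1.27,0,0,0,1],
    [0.45,1.9,-1.27,0,0,0,1],
    [0.45,1.9,-1.27,0,0,0,1],
    [0.45,1.9,-1.27,0,0,0,1],
    [0.45,1.9,-1.27,0,0,0,1],
  ],
)

```text
clock: 5.17
eef_pos: [457.9, 395.3, 210.1]
orientation: [-2.614, -0.0, 2.912]
ft_force: [0.3, -0.5, -0.4]
opening: 31.3
finger_force: 59.9
```

```bash
python3 -c "
from meas import *
tip=np.array([446,356,131.5]);delta(tip+35*S,30)"
```

```text
5.17 [457.9 395.3 210.1] open 31.3 F [ 0.3 -0.5 -0.4] q [-0.97  0.67  0.12  1.63  0.17  1.32  0.4 ]
units [0.066 0.1   1.338] [-0.05  -0.019 -0.025]
```

drive_tool(
  plan=[
    [0.05,0.07,0.7,0,0,0,1],
    [0.05,0.07,1.3,0,0,0,1],
    [0.05,0.07,1.3,0,0,0,1],
    [0.05,0.07,1.3,0,0,0,1],
    [0.05,0.07,1.3,0,0,0,1],
  ],
)

```text
clock: 5.58
eef_pos: [451.4, 375.2, 165.6]
orientation: [-2.619, 0.001, 2.913]
ft_force: [0.7, 0.6, 0.9]
opening: 31.3
finger_force: 59.9
```

```bash
python3 -c "
from meas import *
tip=np.array([446,356,131.5]);delta(tip+30*S,30)
t=cv2.cvtColor(capture('top'),cv2.COLOR_RGB2BGR);s=cv2.cvtColor(capture('side'),cv2.COLOR_RGB2BGR)
cv2.imwrite('pics/t4.png',t);cv2.imwrite('pics/s4.png',s)
e=get_state()['eef_pos'];print(proj('top',e),proj('side',e),proj('side',e-6*S),proj('side',tip))
cv2.imwrite('pics/c4.png',np.hstack([crop(t,115,130,75,80,5),crop(s,200,120,75,80,5)]))
"
```

```text
5.58 [451.4 375.2 165.6] open 31.3 F [0.7 0.6 0.9] q [-0.96  0.7   0.12  1.7   0.17  1.22  0.39]
units [ 0.024 -0.006  0.238] [ 0.008 -0.003 -0.025]
[125.32109977 168.51019942] [232.04478066 151.73810411] [232.3196535  153.57707235] [233.71998841 164.11705551]
```

View pics/c4.png

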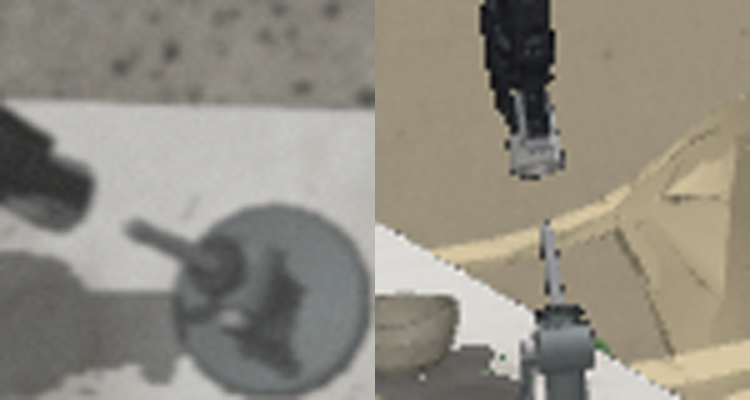

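The top crop shows the sleeve and hand end near crop (75,190), with the spindle from (215,255) to its tip at (130,228). In the side crop the sleeve's bottom centre is at column 232.4, on the spindle's extrapolated axis (232.3). I check the top view numerically.

```bash
python3 -c "
from meas import *
np.set_printoptions(linewidth=220)
e=np.array([451.4,375.2,165.6])
for k in (-6,5,16):print(k,proj('top',e+k*S))
t=cv2.imread('pics/t4.png');g=t.astype(int).sum(2)//3
print('cols 115..',g[152:182,115:152])
"
```

```text
-6 [128.05887909 169.53246703]
5 [124.32768    167.88900974]
16 [120.53079126 166.21661854]
cols 115.. [[ 58  77 108 ... 190 185 185]
 [ 49  46  65 ... 188 189 189]
 [ 45  50  47 ... 189 190 190]
 ...
 [165 166 166 ...  98  99 100]
 [129 126 127 ... 103  94  95]
 [109 107 107 ... 141 115  97]]
```

```bash
python3 -c "
from meas import *
t=cv2.imread('pics/t4.png');g=t.astype(int).sum(2)//3
print('     ',*['%3d'%c for c in range(115,150)])
for r in range(152,184):print(r,' ',*['%3d'%x for x in g[r,115:150]])
"
```

```text
115 116 117 118 119 120 121 122 123 124 125 126 127 128 129 130 131 132 133 134 135 136 137 138 139 140 141 142 143 144 145 146 147 148 149
152    58  77 108 148 176 189 190 192 192 188 192 194 190 188 191 188 190 188 192 191 191 190 189 190 190 191 190 193 190 191 190 188 190 190 190
153    49  46  65  95 135 163 182 189 191 191 189 190 189 190 189 189 189 190 188 191 191 192 191 192 190 192 189 191 186 186 188 192 190 187 188
154    45  50  47  55  79 114 152 178 186 190 191 188 187 190 189 190 191 187 189 188 190 191 191 192 191 190 192 189 190 190 188 189 189 189 189
155    58  48  52  45  55  68 100 133 162 177 187 191 188 188 188 188 189 189 190 188 189 189 188 191 192 191 190 190 190 190 191 191 190 188 190
156    58  54  51  52  49  49  61  82 107 138 169 186 190 192 190 186 189 188 187 192 189 188 189 192 192 191 192 190 192 190 191 190 191 190 189
157    56  59  58  51  49  47  48  51  63  90 132 172 187 190 192 190 191 191 188 189 186 187 192 191 190 194 190 190 192 191 189 190 189 191 189
158    56  56  54  54  53  52  51  49  53  65 107 158 187 190 190 190 192 188 188 18
[... 3011 characters left out ...]
 171 177 177 181 183 189 188 188 186 189 186 184 183 187 188 187 189 190 187 191 186 182 178 164 144 122 102  95  98
180   129 126 127 127 125 134 148 163 167 166 170 180 185 184 188 184 187 184 182 184 186 186 188 188 190 192 193 193 192 191 184 166 140 118 103
181   109 107 107 106 104 109 117 124 128 130 136 152 166 178 183 182 187 185 182 186 183 187 188 187 190 191 194 194 195 195 195 187 179 163 141
182   104 108 105 105 105 106 104 106 107 104 108 118 131 153 170 179 180 181 180 182 187 186 188 189 191 192 192 192 189 193 192 193 190 187 177
183   109 105 104 101 107 106 106 101 103 103 104 105 104 123 152 173 176 175 178 179 185 186 188 187 187 192 192 191 192 192 191 192 190 192 185
```

```bash
python3 -c "
from meas import *
t=cv2.imread('pics/s4.png');g=t.astype(int).sum(2)//3
print('     ',*['%3d'%c for c in range(222,244)])
for r in range(140,172):print(r,' ',*['%3d'%x for x in g[r,222:244]])
"
```

```text
222 223 224 225 226 227 228 229 230 231 232 233 234 235 236 237 238 239 240 241 242 243
140   140 141  31  31  37  32 116  78  35  34  33  34  80 141 142 142 140 141 141 141 142 141
141   140 141  44  32  33  33 107 100  35  34  29  32  98  85 140 142 140 141 142 141 142 142
142   140 141 142  43  45  30  91 102  34  32  34  34  66 127 140 142 141 141 140 142 142 141
143   141 142 141 141  42  33  66 126  34  31  31  32  34 165 140 140 142 140 141 140 141 142
144   142 142 142 142  47  32  69 126  57  42  55  29  39 163 142 140 142 141 141 140 140 142
145   141 142 142 142 141  36  44 127  58  40  40  37  36 134 140 140 140 140 141 141 140 141
146   142 140 144 143 143  46  75 126  79  39  40  40  39 134  85 139 141 140 140 141 141 140
147   140 142 141 141 141 129 136 117  79  59  78  78  95 165 159 141 141 142 142 140 140 141
148   140 140 141 141  56 124 133  94 127 127 127 127 126 163 159 142 141 140 140 141 140 141
149   141 142 142 141  61 123 131 117 118 116 107 104 107 120 158 141 142 141 140 142 139 143
150   143 141 141 140 141 125 132 139 130 102 130 114 139 129 160  63 13
[... 1295 characters left out ...]
41  92 179 184 184 189 189 190 172 150 152
165   140 139 140 139 139 139 140 141 141 160 159 147 161 181 185 184 186 169 149 149 154 156
166   140 140 140 141 141 151 163 172 184 182 185 129 149 143 162 144 144 144 151 158 159 157
167   142 145 165 165 186 187 186 185 185 185 184 122 148 146 142 131 145 152 159 158 158 133
168   177 175 183 186 186 187 187 185 185 168 168 114 144 149 148 147 154 158 139 148 128 139
169   188 189 186 186 185 180 180 167 154 143 146  80 144 147 151 149 149 140 141 139 140 140
170   191 190 190 186 183 164 144 146 149 151 153  52 142 149  64 140 142 138 141 140 140 140
171   173 175 162 162 149 145 132 143 143 138 138  56 140 150 109 140 138 139 142 138 140 142
```

```bash
python3 -c "
from meas import *
a=tri((127.5,169.4),(232.1,153.4));b=tri((140.7,175.4),(233.7,164.05));print(a,b)
D=a[0]-b[0];print(D,D/np.linalg.norm(D),S)
Rt=Rtool(30).as_matrix();print('in tool axes',Rt.T@D, 'robot sleeve bottom',np.array([451.4,375.2,165.6])-6.3*S)
for ph in(74,77,80):
  s=np.array([.5*np.cos(np.radians(ph)),.5*np.sin(np.radians(ph)),.866]);b0=b[0]-56*s
  print(ph,b0,proj('top',b0),proj('side',b0))
"
```

```text
(array([450.38758158, 373.29020771, 161.51991817]), np.float64(0.7225744159661677)) (array([444.24000398, 351.64482767, 132.85880681]), np.float64(0.2593650417791931))
[ 6.1475776  21.64538003 28.66111136] [0.1687104  0.59402272 0.78655821] [0.11247553 0.48718503 0.8660254 ]
in tool axes [ -1.12086452   5.13207871 -36.05800774] robot sleeve bottom [450.69140418 372.1307343  160.14403996]
74 [436.52215802 324.72950019  84.36280681] [157.57990457 183.5554874 ] [235.88839346 181.63152644]
77 [437.94137446 324.36246586  84.36280681] [157.77739336 182.96984663] [236.3630337  181.58699887]
80 [439.37785501 324.07021059  84.36280681] [157.94350109 182.37633871] [236.83254552 181.5359259 ]
```

drive_tool(
  plan=[
    [0.025,-0.115,0.3,0,0,0,1],
    [0.025,-0.115,0.6,0,0,0,1],
    [0.025,-0.115,0.7,0,0,0,1],
    [0.025,-0.115,0.8,0,0,0,1],
    [0.025,-0.115,0.88,0,0,0,1],
    [0.025,-0.115,0.94,0,0,0,1],
    [0.025,-0.115,1.0,0,0,0,1],
    [0.025,-0.115,1.05,0,0,0,1],
    [0.025,-0.115,1.1,0,0,0,1],
    [0.025,-0.115,1.1,0,0,0,1],
  ],
)

```text
clock: 6.52
eef_pos: [443.7, 350.5, 128.6]
orientation: [-2.618, -0.0, 2.914]
ft_force: [1.0, -0.1, -0.9]
opening: 31.5
finger_force: 59.9
```

```bash
python3 -c "
from meas import *
tip=np.array([444.5,350.5,131.5]);delta(tip-49.7*S,30)
t=cv2.cvtColor(capture('top'),cv2.COLOR_RGB2BGR);s=cv2.cvtColor(capture('side'),cv2.COLOR_RGB2BGR)
cv2.imwrite('pics/c5.png',np.hstack([crop(t,115,130,75,80,5),crop(s,200,120,75,80,5)]))
print(get_state()['ft_force'],get_state()['torque'])
"
```

```text
6.52 [443.7 350.5 128.6] open 31.5 F [ 1.  -0.1 -0.9] q [-0.95  0.72  0.12  1.78  0.18  1.12  0.38]
units [-0.02  -0.033  1.177] [-0.002 -0.003 -0.005]
[-0.69253365  0.66466962  0.04737031] [ 0.55664427 -0.08081987  0.0654019 ]
```

View pics/c5.png

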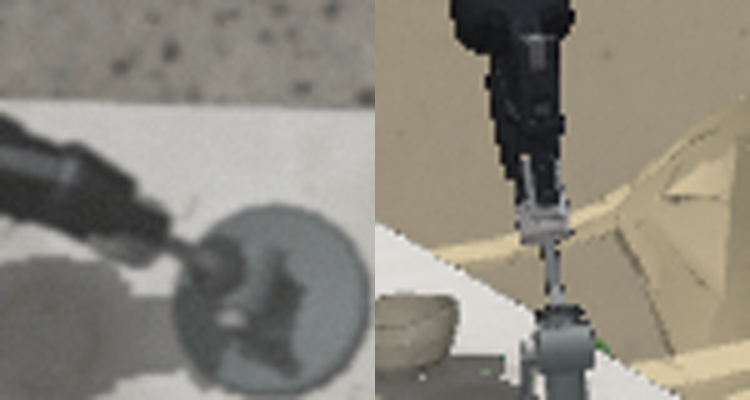

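The sleeve is threaded on the spindle with no contact force. In the side crop the spindle leaves the sleeve's bottom at (547,240), close to its centre. I push on.

drive_tool(
  plan=[
    [0,-0.02,0.2,0,0,0,1],
    [0,-0.02,0.4,0,0,0,1],
    [0,-0.02,0.6,0,0,0,1],
    [0,-0.02,0.8,0,0,0,1],
    [0,-0.02,0.9,0,0,0,1],
    [0,-0.02,1.0,0,0,0,1],
    [0,-0.02,1.05,0,0,0,1],
    [0,-0.02,1.1,0,0,0,1],
    [0,-0.02,1.1,0,0,0,1],
  ],
)

```text
clock: 7.37
eef_pos: [438.8, 329.1, 90.7]
orientation: [-2.619, 0.0, 2.915]
ft_force: [1.8, 2.4, -4.6]
opening: 31.3
finger_force: 59.8
```

```bash
python3 -c "
from meas import *
tip=np.array([444.5,350.5,131.5]);delta(tip-49.7*S,30)
print(get_state()['ft_force'],get_state()['torque'])
"
```

```text
7.37 [438.8 329.1  90.7] open 31.3 F [ 1.8  2.4 -4.6] q [-0.94  0.75  0.12  1.84  0.19  1.03  0.37]
units [-0.018 -0.03   0.083] [ 0.016  0.002 -0.002]
[ 1.83319264  2.44556774 -4.63781091] [ 1.44998317 -0.46684149  0.08211185]
```

drive_tool(
  plan=[
    [0,0.04,0,0,0,0,1],
    [0,0.04,0.04,0,0,0,1],
    [0,0.04,0.08,0,0,0,1],
    [0,0.04,0.12,0,0,0,1],
    [0,0.04,0.14,0,0,0,1],
    [0,0.04,0.14,0,0,0,1],
  ],
)

```text
clock: 7.87
eef_pos: [438.6, 328.6, 89.4]
orientation: [-2.617, 0.001, 2.914]
ft_force: [-1.7, 5.9, 18.7]
opening: 31.7
finger_force: 61.8
```

```bash
cat >> meas.py <<'E'
def ftool():
    s=get_state();R=Rn.from_euler("xyz",s["orientation"]).inv();print("F tool",R.apply(s["ft_force"]).round(1),"M",R.apply(s["torque"]).round(2))
E
python3 -c "
from meas import *
tip=np.array([444.5,350.5,131.5]);delta(tip-49.7*S,30);ftool()
"
```

```text
7.87 [438.6 328.6  89.4] open 31.7 F [-1.7  5.9 18.7] q [-0.94  0.76  0.12  1.84  0.19  1.03  0.37]
units [-0.021 -0.034  0.047] [-0.007  0.002 -0.009]
F tool [  3.   -4.7 -18.8] M [ 0.61  0.67 -0.03]
```

drive_tool(
  plan=[
    [0,0,0.1,0,0,0,-0.1],
    [0,0,0.1,0,0,0,-0.2],
    [0,0,0.1,0,0,0,-0.2],
    [0,0,0.1,0,0,0,-0.2],
    [0,0,-0.5,0,0,0,-0.2],
    [0,0,-1.2,0,0,0,-0.2],
    [0,0,-2,0,0,0,-0.2],
    [0,0,-2.8,0,0,0,-0.2],
    [0,0,-3,0,0,0,-0.2],
    [0,0,-3,0,0,0,-0.2],
  ],
)

```text
clock: 8.7
eef_pos: [452.8, 387.8, 191.2]
orientation: [-2.623, 0.002, 2.915]
ft_force: [0.5, 0.6, 0.0]
opening: 51.2
finger_force: 0.0
```

```bash
python3 -c "
from meas import *
delta([414,-306,120],0);ftool()
t=cv2.cvtColor(capture('top'),cv2.COLOR_RGB2BGR);s=cv2.cvtColor(capture('side'),cv2.COLOR_RGB2BGR)
cv2.imwrite('pics/s6.png',s)
cv2.imwrite('pics/c6.png',np.hstack([crop(t,115,130,75,80,5),crop(s,200,120,75,80,5)]))
"
```

```text
8.7 [452.8 387.8 191.2] open 51.2 F [0.5 0.6 0. ] q [-0.97  0.68  0.12  1.67  0.17  1.27  0.39]
units [ -2.941 -13.982  10.042] [-5.947e+00  2.400e-02  2.000e-03]
F tool [-0.3  0.6 -0.4] M [-0.57 -0.01 -0.  ]
```

View pics/c6.png

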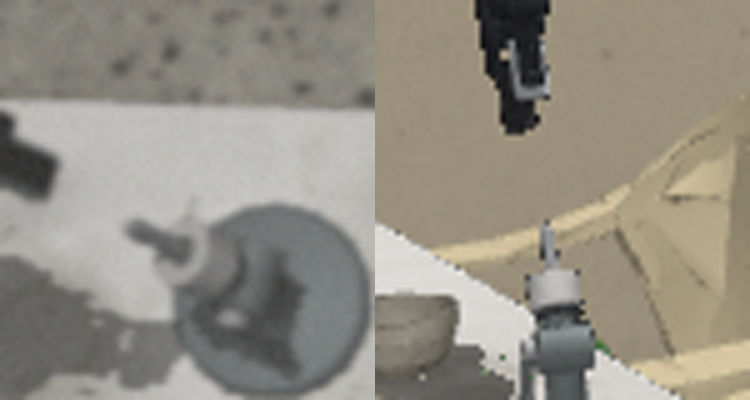

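The sleeve sits on the collar; in the side crop it spans rows 268–310, directly above the knuckle. Next is the wheel.

drive_tool(
  plan=[
    [-2.9,-13.9,9,-3,0,0,-0.2],
    [-2.9,-13.9,9,-6,0,0,-0.2],
    [-2.9,-13.9,9,-6,0,0,-0.2],
    [-2.9,-13.9,9,-6,0,0,-0.2],
    [-2.9,-13.9,9,-6,0,0,-0.2],
    [-2.9,-13.9,9,-6,0,0,-0.2],
    [-2.9,-13.9,9,-6,0,0,-0.2],
    [-2.9,-13.9,9,-6,0,0,-0.2],
    [-2.9,-13.9,9,-6,0,0,-0.2],
    [-2.9,-13.9,9,-6,0,0,-0.2],
  ],
)

```text
clock: 9.63
eef_pos: [426.1, -32.5, 167.0]
orientation: [-3.14, -0.005, 2.913]
ft_force: [0.3, 0.1, 0.4]
opening: 51.4
finger_force: 0.0
```

drive_tool(
  plan=[
    [0,0,0,0,0,0,-0.2],
  ],
)

```text
clock: 9.72
eef_pos: [424.6, -39.6, 166.7]
orientation: [-3.136, -0.006, 2.898]
ft_force: [-0.1, 1.0, 0.4]
opening: 51.8
finger_force: 0.0
```

```bash
python3 -c "
from meas import *
delta([414,-306,100],0)
t=cv2.imread('pics/top0.png');s=cv2.imread('pics/side0.png')
o=lambda c:(c[...,2]-c[...,0])>40
# bigger-view: disc contour ellipse fits
for n,im,(u,v,w,h) in(('top',t,(385,175,60,60)),('side',s,(335,285,66,42))):
  m=o(im[v:v+h,u:u+w].astype(int)).astype(np.uint8);c=max(cv2.findContours(m,0,1)[0],key=cv2.contourArea)
  e=cv2.fitEllipse(c);print(n,e[0][0]+u,e[0][1]+v,e[1],plane(n,e[0][0]+u,e[0][1]+v,4))
g=s.astype(int)
print('hub',*[''.join('#' if g[r,c,2]-g[r,c,0]>85 else '.' for c in range(340,398))+'\n' for r in range(288,325)])
"
```

```text
9.72 [424.6 -39.6 166.7] open 51.8 F [-0.1  1.   0.4] q [-0.04  0.33  0.03  2.31 -0.01  0.5   1.32]
units [-1.357 -6.518  1.696] [-0.066 -0.069 -0.188]
top 415.29241371154785 205.77194023132324 (35.007850646972656, 36.85154342651367) [ 414.98343072 -306.13784108    4.        ]
side 368.0487823486328 306.63967514038086 (30.62259864807129, 53.63602828979492) [ 412.85031381 -307.56379437    4.        ]
hub ..........................................................
 ..........................................................
 ..........................................................
 ..........................................................
 ................##################........................
 ............#########################.....................
 .........###############################..................
 ........###################################...............
 ......###################.......#############.............
 .....###################.........##############...........
 ....################.####........###############..........
 ...#################.#####.......
[... 825 characters left out ...]
####################################....
 ..........###########################################.....
 ............########################################......
 ..............####################################........
 ................#################################.........
 ##................#############################...........
 ####..................#####################...............
 ######......................###..#####....................
 ########..................................................
 #########.................................................
 ##########................................................
 ############..............................................
```

drive_tool(
  plan=[
    [-1.36,-6.52,0,-0.07,-0.07,-0.19,-0.2],
    [-1.36,-6.52,0,-0.07,-0.07,-0.19,-0.2],
    [-1.36,-6.52,0,-0.07,-0.07,-0.19,-0.2],
    [-1.36,-6.52,0,-0.07,-0.07,-0.19,-0.2],
    [-1.36,-6.52,0.8,-0.07,-0.07,-0.19,-0.2],
    [-1.36,-6.52,1.7,-0.07,-0.07,-0.19,-0.2],
    [-1.36,-6.52,2.0,-0.07,-0.07,-0.19,-0.2],
    [-1.36,-6.52,2.5,-0.07,-0.07,-0.19,-0.2],
    [-1.36,-6.52,2.5,-0.07,-0.07,-0.19,-0.2],
    [-1.36,-6.52,2.5,-0.07,-0.07,-0.19,-0.2],
  ],
)

```text
clock: 10.55
eef_pos: [420.5, -294.8, 66.4]
orientation: [3.133, -0.001, 2.929]
ft_force: [0.5, 0.7, -0.5]
opening: 51.2
finger_force: 0.0
```

```bash
python3 -c "
from meas import *
delta([413.8,-306.5,11],0)"
```

```text
10.55 [ 420.5 -294.8   66.4] open 51.2 F [ 0.5  0.7 -0.5] q [ 0.53  0.6   0.    2.19 -0.02  0.36  1.91]
units [ 0.102 -0.333  1.382] [ 0.097 -0.013  0.169]
```

drive_tool(
  plan=[
    [0.1,-0.33,0.5,0.1,0,0.17,-0.2],
    [0.1,-0.33,0.5,0.1,0,0.17,-0.2],
    [0.1,-0.33,0.5,0.1,0,0.17,-0.2],
    [0.1,-0.33,0.5,0.1,0,0.17,-0.2],
  ],
)

```text
clock: 10.88
eef_pos: [417.8, -307.1, 49.7]
orientation: [-3.139, 0.007, 2.918]
ft_force: [0.4, 0.2, -0.1]
opening: 51.2
finger_force: 0.0
```

```bash
python3 -c "
from meas import *
delta([413.8,-306.5,11],0)"
```

```text
10.88 [ 417.8 -307.1   49.7] open 51.2 F [ 0.4  0.2 -0.1] q [ 0.54  0.63  0.01  2.19 -0.02  0.31  1.91]
units [ 0.108 -0.006  0.968] [-0.026  0.082  0.035]
```

drive_tool(
  plan=[
    [0.1,0,0.5,0,0.08,0.03,-0.2],
    [0.1,0,0.8,0,0.08,0.03,-0.2],
    [0.1,0,0.96,0,0.08,0.03,-0.2],
    [0.1,0,0.96,0,0.08,0.03,-0.2],
    [0.1,0,0.96,0,0.08,0.03,-0.2],
  ],
)

```text
clock: 11.3
eef_pos: [413.7, -307.1, 10.0]
orientation: [-3.139, -0.001, 2.914]
ft_force: [0.4, 0.7, 0.2]
opening: 51.2
finger_force: 0.0
```

```bash
python3 -c "
from meas import *
delta([413.8,-306.5,11],0);ftool()"
```

```text
11.3 [ 413.7 -307.1   10. ] open 51.2 F [0.4 0.7 0.2] q [ 0.54  0.7   0.01  2.2  -0.02  0.24  1.91]
units [ 0.001  0.016 -0.025] [-0.026 -0.012 -0.009]
F tool [-0.3  0.7 -0.2] M [ 0.03 -0.01 -0.03]
```

drive_tool(
  plan=[
    [0,0,-0.02,0,0,0,1],
    [0,0,-0.02,0,0,0,1],
    [0,0,-0.02,0,0,0,1],
    [0,0,-0.02,0,0,0,1],
    [0,0,-0.02,0,0,0,1],
  ],
  squeeze=90,
)

```text
clock: 11.72
eef_pos: [413.9, -307.5, 12.1]
orientation: [-3.139, 0.0, 2.914]
ft_force: [-1.2, 1.5, 6.8]
opening: 27.9
finger_force: 88.2
```

```bash
python3 -c "
from meas import *
delta([413.8,-306.5,160],0);ftool()"
```

```text
11.72 [ 413.9 -307.5   12.1] open 27.9 F [-1.2  1.5  6.8] q [ 0.54  0.7   0.01  2.2  -0.02  0.24  1.91]
units [ 0.007  0.013 -3.698] [-0.031  0.004 -0.011]
F tool [ 1.6  1.2 -6.8] M [-0.26  0.21 -0.04]
```

drive_tool(
  plan=[
    [0,0,-0.3,0,0,0,1],
    [0,0,-0.8,0,0,0,1],
    [0,0,-2,0,0,0,1],
    [0,0,-3.5,0,0,0,1],
    [0,0,-3.7,0,0,0,1],
    [0,0,-3.7,0,0,0,1],
    [0,0,-3.7,0,0,0,1],
  ],
)

```text
clock: 12.3
eef_pos: [414.8, -308.0, 161.5]
orientation: [-3.137, 0.005, 2.913]
ft_force: [-0.1, 0.3, -2.0]
opening: 28.0
finger_force: 89.4
```

```bash
python3 -c "
from meas import *
A=np.array([437.8,325,84.1]);delta(A+(56+80)*S,30);ftool()
s=cv2.cvtColor(capture('side'),cv2.COLOR_RGB2BGR);e=get_state()['eef_pos']
cv2.imwrite('pics/s7.png',s)
o=lambda c:(c[...,2]-c[...,0])>40
p=proj('side',e-[0,0,8]);u,v=(p-[35,22]).astype(int);print(p,blob(s,(u,v,70,44),o))
"
```

```text
12.3 [ 414.8 -308.   161.5] open 28.0 F [-0.1  0.3 -2. ] q [ 0.53  0.43  0.03  2.14 -0.02  0.57  1.91]
units [ 3.022 17.238 -1.099] [ 5.949  0.047 -0.033]
F tool [0.2 0.3 2. ] M [-0.04  0.07  0.02]
[372.5955727  231.86268772] (array([369.67423133, 229.6954612 ]), np.uint64(2732), (np.int64(337), np.int64(406), np.int64(209), np.int64(252)))
```

drive_tool(
  plan=[
    [3,17.2,-2.5,0,0,0,1],
    [3,17.2,-2.5,0,0,0,1],
    [3,17.2,-2.5,0,0,0,1],
    [3,17.2,-2.5,0,0,0,1],
    [3,17.2,-2.5,0,0,0,1],
    [3,17.2,-2.5,0,0,0,1],
    [3,17.2,-2.5,0,0,0,1],
    [3,17.2,-2.5,0,0,0,1],
    [3,17.2,-2.5,0,0,0,1],
    [3,17.2,-2.5,0,0,0,1],
  ],
)

```text
clock: 13.18
eef_pos: [434.6, 106.3, 215.4]
orientation: [-3.137, -0.005, 2.914]
ft_force: [1.6, -0.6, -0.5]
opening: 27.6
finger_force: 89.5
```

```bash
python3 -c "
from meas import *
A=np.array([437.8,325,84.1]);delta(A+(56+80)*S,30);ftool()
"
```

```text
13.18 [434.6 106.3 215.4] open 27.6 F [ 1.6 -0.6 -0.5] q [-0.31  0.27 -0.04  2.22  0.02  0.65  0.98]
units [1.16  7.046 0.307] [ 5.942e+00 -5.500e-02  1.000e-03]
F tool [-1.7 -0.2  0.5] M [-0.03 -0.09 -0.01]
```

drive_tool(
  plan=[
    [1.15,6.9,0.3,1,0,0,1],
    [1.15,6.9,0.3,2,0,0,1],
    [1.15,6.9,0.3,3,0,0,1],
    [1.15,6.9,0.3,4,0,0,1],
    [1.15,6.9,0.3,5,0,0,1],
    [1.15,6.9,0.3,6,0,0,1],
    [1.15,6.9,0.3,6,0,0,1],
    [1.15,6.9,0.3,6,0,0,1],
    [1.15,6.9,0.3,6,0,0,1],
    [1.15,6.9,0.3,6,0,0,1],
  ],
)

```text
clock: 14.02
eef_pos: [453.7, 382.3, 202.2]
orientation: [-2.611, -0.002, 2.913]
ft_force: [0.2, -0.3, -1.2]
opening: 27.8
finger_force: 89.7
```

```bash
python3 -c "
from meas import *
A=np.array([437.8,325,84.1]);delta(A+(56+32)*S,30);ftool()
"
```

```text
14.02 [453.7 382.3 202.2] open 27.8 F [ 0.2 -0.3 -1.2] q [-0.9   0.66  0.01  1.66  0.22  1.31  0.34]
units [0.061 0.197 1.099] [-0.082 -0.03  -0.003]
F tool [-0.2  0.4  1.2] M [-0.72 -0.02 -0.02]
```

drive_tool(
  plan=[
    [0.06,0.17,0.4,-0.08,-0.03,0,1],
    [0.06,0.17,0.8,-0.08,-0.03,0,1],
    [0.06,0.17,1.1,-0.08,-0.03,0,1],
    [0.06,0.17,1.1,-0.08,-0.03,0,1],
    [0.06,0.17,1.1,-0.08,-0.03,0,1],
    [0.06,0.17,1.1,-0.08,-0.03,0,1],
  ],
)

```text
clock: 14.52
eef_pos: [448.9, 368.4, 163.3]
orientation: [-2.623, 0.002, 2.913]
ft_force: [-0.5, 0.5, -1.4]
opening: 27.6
finger_force: 89.6
```

```bash
python3 -c "
from meas import *
A=np.array([437.8,325,84.1]);delta(A+(56+32)*S,30);ftool()
t=cv2.cvtColor(capture('top'),cv2.COLOR_RGB2BGR);s=cv2.cvtColor(capture('side'),cv2.COLOR_RGB2BGR)
cv2.imwrite('pics/t8.png',t);cv2.imwrite('pics/s8.png',s)
e=get_state()['eef_pos']
for k in(-12,-5):print(proj('top',e+k*S),proj('side',e+k*S))
cv2.imwrite('pics/c8.png',np.hstack([crop(t,100,130,80,80,5),crop(s,200,110,80,80,5)]))
"
```

```text
14.52 [448.9 368.4 163.3] open 27.6 F [-0.5  0.5 -1.4] q [-0.89  0.69  0.01  1.72  0.23  1.21  0.32]
units [0.027 0.02  0.075] [ 0.059  0.014 -0.024]
F tool [0.6 1.  1. ] M [-0.71 -0.    0.  ]
[132.88024427 171.82235894] [232.78606921 156.73125638]
[130.55479394 170.79899725] [232.46314348 154.5707716 ]
```

View pics/c8.png

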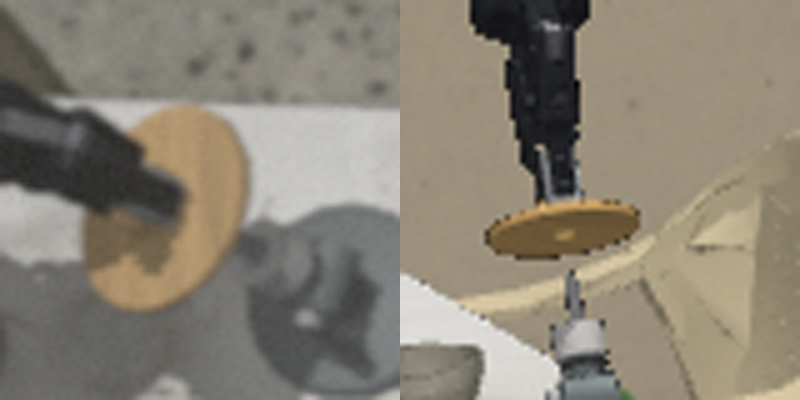

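The side crop shows the disc centred at about (563,230), with its bore at (565,235), which is full (233.0,157.0) and close to the predicted (232.8,156.7). The top crop shows the disc ellipse centre at about full (133.3,171.8). I refine this with an ellipse fit.

```bash
python3 -c "
from meas import *
t=cv2.imread('pics/t8.png').astype(int);s=cv2.imread('pics/s8.png').astype(int)
e=np.array([448.9,368.4,163.3])
print('pred mid',proj('top',e-8.5*S),proj('side',e-8.5*S))
m=((t[...,2]-t[...,0])>35).astype(np.uint8);m[:, :112]=0;m[:148]=0;m[195:]=0;m[:,155:]=0
c=max(cv2.findContours(m,0,1)[0],key=cv2.contourArea);h=cv2.convexHull(c);print(cv2.fitEllipse(h),cv2.boundingRect(h))
hm=np.zeros(m.shape,np.uint8);cv2.fillConvexPoly(hm,h,1);y,x=np.nonzero(hm);print('top',x.mean(),y.mean(),len(x))
d=s[...,2]-s[...,0]
for r in range(147,164):print(r,' '.join('%3d'%v for v in d[r,214:252]))
"
```

```text
pred mid [132.20300217 171.33663106] [232.76627764 155.77684597]
((132.78977966308594, 171.31373596191406), (29.117677688598633, 43.06613540649414), 23.602001190185547) (118, 151, 31, 41)
top 133.18477157360405 171.40710659898477 985
147  30  30  31  32  32  32  31  32  32  31  32  32  32  -2  -2  -2  -3  -5  -4  -5  -4  -5  30  30  32  31  32  30  31  30  31  30  32  30  30  31  31  30
148  30  31  31  30  30  31  32  32  31  31  33  31  30  -1  -2  -1  -2  -4  -5  -3  -4  -4  -1  31  31  31  32  31  31  32  32  31  32  31  32  32  30  30
149  30  30  30  31  32  33  32  31  30  32  32  32  31   2  10  -1  -1   1   2   0   2  -1  21  35  35  35  31  31  34  31  31  31  33  31  31  29  30  32
150  31  31  31  30  30  32  33  32  31  31  32  30  30  34  75  24  29  56  59  56  82  80  77 103 101 102  78  54  75  53  34  34  31  31  30  31  32  31
151  32  31  30  31  31  32  31  31  32  32  33  33  34  84  72  97 100 101 102  98  96  96  96  93  92  92  91  90  89  87  86  86  64  30  30  30  31  31
152  31  30  31  33  32  30  31  31  33  34  71  97  97  94  89  90  85  75  68  59  5
[... 1085 characters left out ...]
  54  52  53  54  51  51  51  39  30  31  30  30  32  49  51  50  50  42  43
160  31  30  30  31  33  35  48  49  48  48  51  51  52  51  51  49  49  51  50  50  49  49  37  23  31  33  31  30  31  34  43  42  47  51  49  41  40  41
161  33  32  31  31  32  30  32  31  31  24  36  35  35  34  36  35  23  24  31  32  30  30  31  30  31  32  33  37  48  51  51  51  51  51  40  43  42  42
162  31  32  30  31  31  31  30  30  30  31  31  29  31  31  31  33  29  29  30  31  31  31  31  31  39  41  50  52  53  51  51  50  45  43  42  42  42  42
163  30  31  32  32  30  30  32  30  32  30  30  32  32  29  30  30  31  30  31  30  30  31  39  44  51  49  50  51  50  46  46  43  43  42  38  44  41  42
```

The wheel is where the robot model predicts, within about 1 mm, and in line with the spindle. Next I thread it.

drive_tool(
  plan=[
    [0.015,0.015,0.2,0,0,0,1],
    [0.015,0.015,0.4,0,0,0,1],
    [0.015,0.015,0.48,0,0,0,1],
    [0.015,0.015,0.55,0,0,0,1],
    [0.015,0.015,0.6,0,0,0,1],
    [0.015,0.015,0.65,0,0,0,1],
    [0.015,0.015,0.7,0,0,0,1],
    [0.015,0.015,0.78,0,0,0,1],
    [0.015,0.015,0.85,0,0,0,1],
    [0.015,0.015,0.85,0,0,0,1],
  ],
)

```text
clock: 15.45
eef_pos: [444.2, 352.9, 132.4]
orientation: [-2.623, 0.002, 2.915]
ft_force: [1.0, -0.4, -2.7]
opening: 27.7
finger_force: 89.6
```

```bash
python3 -c "
from meas import *
A=np.array([437.8,325,84.1]);delta(A+(22+12)*S,30);ftool()
"
```

```text
15.45 [444.2 352.9 132.4] open 27.7 F [ 1.  -0.4 -2.7] q [-0.88  0.71  0.01  1.77  0.24  1.14  0.31]
units [-0.001 -0.019  0.553] [ 0.054  0.017 -0.008]
F tool [-1.1  1.2  2.4] M [-0.99 -0.1   0.02]
```

drive_tool(
  plan=[
    [0,-0.01,0.1,0.05,0,0,1],
    [0,-0.01,0.2,0.05,0,0,1],
    [0,-0.01,0.3,0.05,0,0,1],
    [0,-0.01,0.4,0.05,0,0,1],
    [0,-0.01,0.45,0.05,0,0,1],
    [0,-0.01,0.49,0.05,0,0,1],
    [0,-0.01,0.53,0.05,0,0,1],
    [0,-0.01,0.56,0.05,0,0,1],
    [0,-0.01,0.56,0.05,0,0,1],
  ],
)

```text
clock: 16.2
eef_pos: [441.8, 342.3, 113.6]
orientation: [-2.619, 0.002, 2.915]
ft_force: [1.8, 1.9, -2.2]
opening: 27.8
finger_force: 89.8
```

```bash
python3 -c "
from meas import *
A=np.array([437.8,325,84.1]);delta(A+(22+12)*S,30);ftool()
"
```

```text
16.2 [441.8 342.3 113.6] open 27.8 F [ 1.8  1.9 -2.2] q [-0.88  0.73  0.01  1.8   0.25  1.1   0.31]
units [ 0.    -0.015  0.01 ] [ 0.013  0.021 -0.008]
F tool [-1.3  3.1  0.7] M [-1.23 -0.28 -0.02]
```

drive_tool(
  plan=[
    [0,0.02,0.03,0,0,0,1],
    [0,0.02,0.06,0,0,0,1],
    [0,0.02,0.08,0,0,0,1],
    [0,0.02,0.08,0,0,0,1],
  ],
)

```text
clock: 16.53
eef_pos: [441.9, 342.3, 113.4]
orientation: [-2.619, 0.003, 2.915]
ft_force: [0.1, 3.6, 12.7]
opening: 27.9
finger_force: 91.3
```

```bash
python3 -c "
from meas import *
A=np.array([437.8,325,84.1]);delta(A+(22+12)*S,30);ftool()
"
```

```text
16.53 [441.9 342.3 113.4] open 27.9 F [ 0.1  3.6 12.7] q [-0.88  0.73  0.01  1.8   0.25  1.1   0.31]
units [ 0.004 -0.019  0.006] [ 0.008  0.029 -0.014]
F tool [  0.7  -3.3 -12.8] M [ 0.1   0.15 -0.  ]
```

drive_tool(
  plan=[
    [0,0,0.0,0,0,0,-0.1],
    [0,0,0.0,0,0,0,-0.2],
    [0,0,0.0,0,0,0,-0.2],
    [0,0,0.0,0,0,0,-0.2],
    [0,0,-0.5,0,0,0,-0.2],
    [0,0,-1.2,0,0,0,-0.2],
    [0,0,-2,0,0,0,-0.2],
    [0,0,-2.5,0,0,0,-0.2],
    [0,0,-2.5,0,0,0,-0.2],
    [0,0,-2.5,0,0,0,-0.2],
  ],
)

```text
clock: 17.37
eef_pos: [452.4, 390.0, 197.3]
orientation: [-2.619, 0.002, 2.915]
ft_force: [0.5, -0.1, -0.9]
opening: 50.9
finger_force: 0.0
```

```bash
python3 -c "
from meas import *
delta([462,30.5,110],0);ftool()
t=cv2.cvtColor(capture('top'),cv2.COLOR_RGB2BGR);s=cv2.cvtColor(capture('side'),cv2.COLOR_RGB2BGR)
cv2.imwrite('pics/s9.png',s)
cv2.imwrite('pics/c9.png',np.hstack([crop(t,100,130,80,80,5),crop(s,200,110,80,80,5)]))
"
```

```text
17.37 [452.4 390.  197.3] open 50.9 F [ 0.5 -0.1 -0.9] q [-0.9   0.67  0.01  1.66  0.22  1.3   0.33]
units [-2.249 -6.449  6.24 ] [-5.99e+00  2.10e-02 -3.00e-03]
F tool [-0.5  0.5  0.8] M [-0.57 -0.05  0.02]
```

View pics/c9.png

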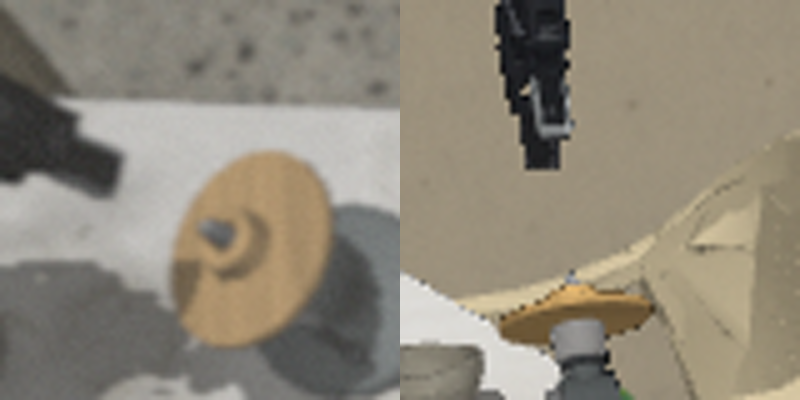

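The wheel lies flat on the sleeve with the hub outward. The spindle end protrudes at crop top (212,232) and side (572,278). Next is the cap.

drive_tool(
  plan=[
    [-2.25,-6.45,6.24,-1,0,0,-0.2],
    [-2.25,-6.45,6.24,-2,0,0,-0.2],
    [-2.25,-6.45,6.24,-3,0,0,-0.2],
    [-2.25,-6.45,6.24,-4,0,0,-0.2],
    [-2.25,-6.45,6.24,-5,0,0,-0.2],
    [-2.25,-6.45,6.24,-6,0,0,-0.2],
    [-2.25,-6.45,6.24,-6,0,0,-0.2],
    [-2.25,-6.45,6.24,-6,0,0,-0.2],
    [-2.25,-6.45,6.24,-6,0,0,-0.2],
    [-2.25,-6.45,6.24,-6,0,0,-0.2],
  ],
)

```text
clock: 18.3
eef_pos: [457.3, 19.4, 107.5]
orientation: [-3.134, -0.006, 2.9]
ft_force: [-0.0, 0.7, -0.6]
opening: 51.4
finger_force: 0.0
```

drive_tool(
  plan=[
    [0,0,0,0,0,0,-0.2],
    [0,0,0,0,0,0,-0.2],
    [0,0,0,0,0,0,-0.2],
  ],
)

```text
clock: 18.55
eef_pos: [461.5, 31.5, 109.8]
orientation: [3.141, 0.001, 2.917]
ft_force: [-0.8, -0.2, 0.3]
opening: 50.9
finger_force: 0.0
```

```bash
python3 -c "
from meas import *
delta([462,30.5,50],0)
s=cv2.cvtColor(capture('side'),cv2.COLOR_RGB2BGR);o=lambda c:(c[...,2]-c[...,0])>60
print(blob(s,(280,222,26,24),o))"
```

```text
18.55 [461.5  31.5 109.8] open 50.9 F [-0.8 -0.2  0.3] q [-0.08  0.48 -0.12  2.28  0.14  0.39  1.04]
units [-0.018 -0.023  1.494] [0.006 0.007 0.026]
(array([293.16 , 233.864]), np.uint64(125), (np.int64(288), np.int64(298), np.int64(228), np.int64(240)))
```

drive_tool(
  plan=[
    [-0.01,-0.02,1,0,0,0,-0.2],
    [-0.01,-0.02,1.7,0,0,0,-0.2],
    [-0.01,-0.02,2.2,0,0,0,-0.2],
    [-0.01,-0.02,2.56,0,0,0,-0.2],
    [-0.01,-0.02,2.56,0,0,0,-0.2],
    [-0.01,-0.02,2.56,0,0,0,1],
    [-0.01,-0.02,2.56,0,0,0,1],
    [-0.01,-0.02,2.56,0,0,0,1],
    [-0.01,-0.02,2.56,0,0,0,1],
    [-0.01,-0.02,2.56,0,0,0,1],
  ],
  squeeze=60,
)

```text
clock: 19.43
eef_pos: [462.9, 29.4, 8.5]
orientation: [3.141, 0.003, 2.915]
ft_force: [-1.5, -0.0, 4.0]
opening: 27.2
finger_force: 59.5
```

```bash
python3 -c "
from meas import *
delta([462,30.5,160],0);ftool()"
```

```text
19.43 [462.9  29.4   8.5] open 27.2 F [-1.5 -0.   4. ] q [-0.13  0.69 -0.04  2.31  0.19  0.14  1.  ]
units [ 0.017  0.026 -3.787] [ 0.011  0.039 -0.   ]
F tool [ 1.5 -0.4 -4. ] M [-0.1   0.11  0.01]
```

drive_tool(
  plan=[
    [0,0,-0.3,0,0,0,1],
    [0,0,-1,0,0,0,1],
    [0,0,-2,0,0,0,1],
    [0,0,-3,0,0,0,1],
    [0,0,-4,0,0,0,1],
    [0,0,-5,0,0,0,1],
    [0,0,-5,0,0,0,1],
    [0,0,-5,0,0,0,1],
    [0,0,-5,0,0,0,1],
  ],
)

```text
clock: 20.18
eef_pos: [461.2, 28.8, 207.7]
orientation: [-3.141, 0.001, 2.914]
ft_force: [-0.2, -0.3, -0.2]
opening: 27.5
finger_force: 59.3
```

```bash
python3 -c "
from meas import *
A=np.array([437.8,325,84.1]);delta(A+(56+80)*S,30);ftool()
s=cv2.cvtColor(capture('side'),cv2.COLOR_RGB2BGR).astype(int);e=get_state()['eef_pos']
for k in(-8,6,13):print(proj('side',e+[0,0,k]))
u,v=proj('side',e).astype(int);d=s[...,2]-s[...,0]
for r in range(v-10,v+12):print(r,u-14,' '.join('%3d'%x for x in d[r,u-14:u+15]))
"
```

```text
20.18 [461.2  28.8 207.7] open 27.5 F [-0.2 -0.3 -0.2] q [-0.02  0.3  -0.18  2.2   0.09  0.64  1.09]
units [2.241 8.781 0.14 ] [ 5.997  0.015 -0.01 ]
F tool [ 0.1 -0.3  0.2] M [ 0.01  0.09 -0.02]
[292.98283151 162.82954285]
[292.9291586  157.08834948]
[292.902131   154.19730679]
149 278  33  33  34  34  33  34  34  33   0  -2  -2  -4   0  -4  -4  -5  -5  -7  -7  -4  -6  -7  26  26  34  52  53  52  42
150 278  34  34  35  34  34  33  34  34   1  -2   1   1   0  -3  -3  -4  -5  -5  -5  -4  -4  -6  24  25  37  52  52  53  42
151 278  35  33  34  35  34  35  34  32   0   0  23  30  29  -4  -3  -4  -6  -7  -6  -5  -6  -7  -5  24  32  51  53  52  38
152 278  32  33  34  35  36  33  32  32   0  11  67  64  48  -3  -2  -3  -3  -5  -4  -5  -6  -6 -27  -6  29  51  52  51  41
153 278  33  32  31  33  31  32  32  35   1  60  72  74  55  -3  -3  -5  -5  -6  -5  -6  -6  -7  -2 -20  35  52  51  48  42
154 278  32  32  33  32  31  33  32  34  11  68  72  72  55  -3  -3  -3  -5  -8  -4  -5  -6  -6  -3 -24   3  52  53  46  44
155 278  34  33  33  31  34  32  31  31  23  66  70  75  61  -2  -2  -3  -6 
[... 1207 characters left out ...]
  31  31  31  29  30  30  34  32  30  31  29  35  51  50  43  40  42  41  40  41
166 278  32  33  33  32  38  30  32  32  32  31  31  35  32  32  30  30  31  35  31  29  47  51  49  33  40  42  42  40  41
167 278  34  33  32  33  34  30  36  35  33  31  33  32  31  32  30  31  31  31  36  36  50  50  48  36  34  41  41  41  42
168 278  33  35  34  33  34  31  32  31  32  36  32  34  31  31  31  35  31  30  30  41  47  50  43  43  37  40  41  41  41
169 278  34  34  33  34  33  33  32  32  30  32  29  35  30  31  32  31  34  31  46  41  49  43  42  42  42  42  42  41  42
170 278  33  34  32  33  33  34  38  32  32  32  31  31  31  35  29  31  31  42  41  50  48  41  43  43  45  41  39  40  40
```

drive_tool(
  plan=[
    [2.24,8.78,0.1,0,0,0,1],
    [2.24,8.78,0.1,0,0,0,1],
    [2.24,8.78,0.1,1,0,0,1],
    [2.24,8.78,0.1,2,0,0,1],
    [2.24,8.78,0.1,3,0,0,1],
    [2.24,8.78,0.1,4,0,0,1],
    [2.24,8.78,0.1,5,0,0,1],
    [2.24,8.78,0.1,6,0,0,1],
    [2.24,8.78,0.1,6,0,0,1],
    [2.24,8.78,0.1,6,0,0,1],
  ],
)

```text
clock: 21.07
eef_pos: [449.3, 401.7, 198.4]
orientation: [-2.621, -0.006, 2.926]
ft_force: [-0.9, 0.4, 0.4]
opening: 27.5
finger_force: 59.4
```

drive_tool(
  plan=[
    [0,0,0,0,0,0,1],
    [0,0,0,0,0,0,1],
    [0,0,0,0,0,0,1],
  ],
)

```text
clock: 21.32
eef_pos: [454.0, 388.7, 202.6]
orientation: [-2.614, 0.001, 2.912]
ft_force: [0.5, -0.5, -0.1]
opening: 27.2
finger_force: 59.4
```

```bash
python3 -c "
from meas import *
A=np.array([437.8,325,84.1]);delta(A+(56+28)*S,30);ftool()
"
```

```text
21.32 [454.  388.7 202.6] open 27.2 F [ 0.5 -0.5 -0.1] q [-0.82  0.67 -0.12  1.65  0.29  1.34  0.27]
units [0.037 0.064 1.287] [-0.044  0.    -0.034]
F tool [-0.6 -0.2  0.3] M [-0.61 -0.02  0.01]
```

drive_tool(
  plan=[
    [0.02,0.06,0.4,-0.04,0,0,1],
    [0.02,0.06,0.8,-0.04,0,0,1],
    [0.02,0.06,1.1,-0.04,0,0,1],
    [0.02,0.06,1.28,-0.04,0,0,1],
    [0.02,0.06,1.28,-0.04,0,0,1],
    [0.02,0.06,1.28,-0.04,0,0,1],
    [0.02,0.06,1.28,-0.04,0,0,1],
  ],
)

```text
clock: 21.9
eef_pos: [448.1, 369.3, 158.6]
orientation: [-2.623, 0.002, 2.914]
ft_force: [-0.8, -0.1, -0.9]
opening: 27.2
finger_force: 59.4
```

```bash
python3 -c "
from meas import *
A=np.array([437.8,325,84.1]);delta(A+(56+28)*S,30);ftool()
t=cv2.cvtColor(capture('top'),cv2.COLOR_RGB2BGR).astype(int);s=cv2.cvtColor(capture('side'),cv2.COLOR_RGB2BGR).astype(int);e=get_state()['eef_pos']
for k in(-8,6):print(proj('side',e+k*S),proj('top',e+k*S))
u,v=proj('side',e).astype(int);d=s[...,2]-s[...,0];print('tip',proj('side',A+56*S),proj('top',A+56*S))
for r in range(v-6,v+18):print(r,u-11,' '.join('%3d'%x for x in d[r,u-11:u+13]))
u,v=proj('top',e).astype(int);d=t[...,2]-t[...,0]
for r in range(v-10,v+16):print(r,u-10,' '.join('%3d'%x for x in d[r,u-10:u+24]))
"
```

```text
21.9 [448.1 369.3 158.6] open 27.2 F [-0.8 -0.1 -0.9] q [-0.81  0.7  -0.12  1.72  0.3   1.23  0.25]
units [ 0.003 -0.055  0.082] [ 0.058  0.019 -0.014]
F tool [0.8 0.2 0.9] M [-0.59  0.02  0.01]
[232.40577779 157.07036522] [132.02594021 172.10359288]
[231.76231545 152.76015293] [127.34578898 170.0512576 ]
tip [233.62076665 164.09213228] [140.42086525 175.53098095]
148 221  30  31  30  32  31  31   2   0  -3  -4  -5  -3  -6  -5  -5  31  33  32  33  30  29  33  33  31
149 221  31  31  31  32  33  31  29  34  -3  -3  -5  -6  -4  -4  -5  30  32  32  31  31  30  32  32  32
150 221  32  32  32  32  30  31  68  54  -2  -2  -5  -2  -4  -3  -4  32  32  30  30  30  32  32  34  32
151 221  32  31  31  32  30  33  66  74  -2  -3  -2  -1  -2  -1  -3  32  32  31  32  31  31  31  31  30
152 221  30  30  32  30  31  34  65  60   3  -1  -1  -3  -2   0  12  30  31  33  31  32  31  30  29  32
153 221  31  32  33  30  31  29  59  71  55  38  37  35  49  47  58  30  32  30  31  32  30  30  29  32
154 221  31  31  31  32  30  29  59  70  71  74  72  70  72  68  61  34  31  30  31  31  30  31  31  31
155 2
[... 4806 characters left out ...]
   6   4   5   3   6   5   7   6   6   6   6  11  22  33  36  37  38  40  41  43  53  61  66  56  51  48  47  51  52  57  63
182 119   6   3   6   4   5   5   5   5   4   4   5   8   6   9  12  24  34  39  35  39  38  40  43  52  58  53  45  44  45  46  47  55  59  64
183 119   3   5   4   6   5   4   5   3   4   8   5   7   8   7  14  27  36  35  39  39  37  35  38  41  40  40  37  39  43  45  48  58  61  65
184 119   4   6   4   5   5   3   5   6   4   4   5   6   6   6  14  27  37  37  38  36  38  38  38  37  31  31  37  42  45  47  56  62  62  64
185 119   4   5   5   4   4   5   4   5   4   5   3   7   5   7  15  30  37  38  36  36  37  41  38  38  38  44  52  59  59  61  63  66  65  64
```

drive_tool(
  plan=[
    [-0.055,-0.04,0.1,0.05,0,0,1],
    [-0.055,-0.04,0.25,0.05,0,0,1],
    [-0.055,-0.04,0.4,0.05,0,0,1],
    [-0.055,-0.04,0.48,0.05,0,0,1],
    [-0.055,-0.04,0.54,0.05,0,0,1],
    [-0.055,-0.04,0.6,0.05,0,0,1],
    [-0.055,-0.04,0.65,0.05,0,0,1],
    [-0.055,-0.04,0.7,0.05,0,0,1],
    [-0.055,-0.04,0.74,0.05,0,0,1],
    [-0.055,-0.04,0.74,0.05,0,0,1],
  ],
)

```text
clock: 22.83
eef_pos: [446.1, 352.5, 132.8]
orientation: [-2.617, 0.001, 2.915]
ft_force: [-0.0, -0.5, -0.9]
opening: 27.2
finger_force: 59.4
```

```bash
python3 -c "
from meas import *
A=np.array([437.8,325,84.1]);delta(A+(44+8)*S,30);ftool()
s=cv2.cvtColor(capture('side'),cv2.COLOR_RGB2BGR).astype(int);e=get_state()['eef_pos']
u,v=proj('side',e-8*S).astype(int);d=s[...,2]-s[...,0];print(proj('side',e-8*S))
for r in range(v-8,v+8):print(r,u-11,' '.join('%3d'%x for x in d[r,u-11:u+13]))
"
```

```text
22.83 [446.1 352.5 132.8] open 27.2 F [-0.  -0.5 -0.9] q [-0.8   0.72 -0.12  1.76  0.32  1.17  0.24]
units [ 0.048 -0.012  0.113] [-0.012  0.012 -0.008]
F tool [-0.1  0.   1. ] M [-0.57  0.02  0.04]
[234.56231451 166.34443381]
158 223  30  31  30  28  30  30   4  17  -3  -2  -6  -7  -6  -6  -3  30  31  32  30  30  29  31  32  32
159 223  32  31  30  31  29  30  48  50  -2  -2  -3  -6  -4  -3  -3  31  32  32  32  31  31  32  33  49
160 223  32  31  30  31  31  30  69  73  -1  -2  -1  -1  -2  -3  -2   0  31  31  30  32  34  44  42  47
161 223  32  31  32  31  29  31  68  71   0  -3  -3  -2  -2  -2  -3  31  33  31  36  47  51  52  51  52
162 223  31  30  29  31  31  31  53  69  38   3   2  19  18  17  31  39  40  52  52  51  52  51  50  45
163 223  31  31  32  32  31  31  55  71  72  72  72  70  70  69  60  33  50  50  51  51  47  45  43  44
164 223  32  32  31  32  31  30  57  70  71  71  69  73  73  72  65  52  51  51  47  42  40  42  43  43
165 223  32  31  31  30  31  31  42  69  69  70  62  62  65  65  61  64  44  40  40  44  42  42  43  42
166 223  29  32  31  33  37  40  27  60  51  39  13   4  20  55  52  28  40  40  42  42  42  44  44  36
167 223  34  42  42  50  52  51  51  49  63  77  87  90  85  83  85  77  44  45  45  45  39  39  32  31
168 223  47  49  50  51  49  51  52  74  87  96  98 103 109 108 103 103 102 101 100  99  98  98  98  73
169 223  52  51  51  52  50  56  93 101  96 100 101 102 100  96  85  85  84  77  76  80  82  80  82  83
170 223  52  53  52  98  96  97  95  92  76  72  70  54  51  52  54  54  53  53  53  54  54  53  52  54
171 223  43  89  91  88  77  71  61  51  53  54  51  52  51  51  52  53  51  51  51  53  52  53  52  53
172 223  77  82  71  57  56  56  55  56  54  54  53  53  52  51  50  49  51  51  52  52  53  51  51  52
173 223  62  53  55  55  55  56  56  56  54  55  50  50  40  28  28  40  39  54  54  55  54  54  53  55
```

drive_tool(
  plan=[
    [0.01,0,0.04,0,0,0,1],
    [0.01,0,0.08,0,0,0,1],
    [0.01,0,0.11,0,0,0,1],
    [0.01,0,0.14,0,0,0,1],
    [0.01,0,0.14,0,0,0,1],
  ],
)

```text
clock: 23.3
eef_pos: [445.7, 350.9, 129.9]
orientation: [-2.618, 0.002, 2.915]
ft_force: [-0.4, 1.5, 7.3]
opening: 27.3
finger_force: 60.2
```

```bash
python3 -c "
from meas import *
A=np.array([437.8,325,84.1]);delta(A+(44+8)*S,30);ftool()
"
```

```text
23.3 [445.7 350.9 129.9] open 27.3 F [-0.4  1.5  7.3] q [-0.8   0.72 -0.12  1.77  0.32  1.17  0.24]
units [ 0.046 -0.011  0.029] [-0.003  0.026 -0.011]
F tool [ 0.7 -2.5 -7. ] M [ 0.18  0.09 -0.03]
```

drive_tool(
  plan=[
    [0.01,0,0.03,0,0,0,1],
    [0.01,0,0.06,0,0,0,1],
    [0.01,0,0.06,0,0,0,1],
  ],
)

```text
clock: 23.55
eef_pos: [445.7, 350.8, 129.7]
orientation: [-2.619, 0.004, 2.915]
ft_force: [0.2, 3.1, 15.7]
opening: 27.4
finger_force: 61.1
```

```bash
python3 -c "
from meas import *
A=np.array([437.8,325,84.1]);delta(A+(44+8)*S,30);ftool()
"
```

```text
23.55 [445.7 350.8 129.7] open 27.4 F [ 0.2  3.1 15.7] q [-0.8   0.72 -0.12  1.77  0.32  1.16  0.24]
units [ 0.047 -0.011  0.024] [ 0.008  0.042 -0.017]
F tool [  0.4  -5.2 -15.2] M [ 0.88  0.2  -0.03]
```

drive_tool(
  plan=[
    [0,0,-0.03,0,0,0,-0.1],
    [0,0,-0.03,0,0,0,-0.2],
    [0,0,-0.03,0,0,0,-0.2],
    [0,0,-0.03,0,0,0,-0.2],
    [0,0,-0.5,0,0,0,-0.2],
    [0,0,-1.2,0,0,0,-0.2],
    [0,0,-2,0,0,0,-0.2],
    [0,0,-2.5,0,0,0,-0.2],
    [0,0,-2.5,0,0,0,-0.2],
    [0,0,-2.5,0,0,0,-0.2],
  ],
)

```text
clock: 24.38
eef_pos: [455.8, 398.3, 212.8]
orientation: [-2.619, 0.002, 2.915]
ft_force: [0.4, 0.2, 0.3]
opening: 51.3
finger_force: 0.0
```

```bash
python3 -c "
from meas import *
ftool();print(get_state()['opening'])
t=cv2.cvtColor(capture('top'),cv2.COLOR_RGB2BGR).astype(int);s=cv2.cvtColor(capture('side'),cv2.COLOR_RGB2BGR).astype(int)
cv2.imwrite('pics/s10.png',s);cv2.imwrite('pics/t10.png',t)
A=np.array([437.8,325,84.1])
for k in(22,29,44,65,72):print(k,proj('side',A+k*S),proj('top',A+k*S))
d=s[...,2]-s[...,0]
for r in range(156,186):print(r,218,' '.join('%3d'%x for x in d[r,218:254]))
d=t[...,2]-t[...,0]
for r in range(164,184):print(r,128,' '.join('%3d'%x for x in d[r,128:158]))
"
```

```text
F tool [-0.3  0.1 -0.4] M [-0.56 -0.05  0.05]
51.2674609312695
22 [235.20640483 174.70850822] [150.97889381 180.16733415]
29 [234.87879689 172.51506388] [148.84930388 179.23216609]
44 [234.17879624 167.82832629] [144.20956168 177.19471341]
65 [233.20338879 161.29764841] [137.53323518 174.26293429]
72 [232.87943721 159.12868464] [135.25938321 173.26441635]
156 218  32  31  32  32  31  30  31  30  31  30  31  32  31  31  31  31  31  30  31  30  32  31  31  30  30  30  31  31  29  31  31  31  36  40  42  40
157 218  31  30  32  31  30  30  30  31  30  31  29  31  31  31  32  31  33  31  30  30  31  31  31  31  30  32  31  29  31  31  37  46  46  41  42  42
158 218  30  30  30  32  30  30  31  29  30  31  31  31  30  31  33  32  34  33  31  31  29  31  30  30  30  30  30  32  31  39  49  49  48  42  42  42
159 218  31  31  32  32  31  30  30  30  30  29  31  31  32  55 116 121 122  83  33  32  32  31  32  31  30  32  32  33  49  51  49  49  41  42  42  43
160 218  32  31  31  30  30  31  31  29  31  31  29  45 103 108 113 116 112 109 106  33  30  32  31  30  31  34  43  43  47  49  49  4
[... 5795 characters left out ...]
38  36  36  34  35  40  51  55  52  51  49  51  58  64  66  65  59  60
180 128   6   5   5   6   7  15  30  38  35  33  33  34  35  34  32  34  38  46  48  49  51  49  49  54  61  64  66  65  62  60
181 128   6   6   5   5   8  17  35  47  43  33  30  30  28  28  36  39  42  45  47  48  47  49  51  57  64  66  67  64  60  59
182 128   6   8   7   6   7  15  29  43  40  35  34  29  30  29  38  42  40  39  42  43  44  47  51  59  63  66  63  65  63  59
183 128   6   9   8   5   8  14  26  35  35  37  35  34  34  36  37  33  33  37  38  40  45  48  56  62  63  63  67  65  60  60[ WARN:0@3.347] global loadsave.cpp:1063 imwrite_ Unsupported depth image for selected encoder is fallbacked to CV_8U.
```

```bash
python3 -c "
from workcell import *
print(job_done())"
```

```text
the job is handed in; nothing more can be done
None
```

I put the sleeve, wheel head and cap on the spindle in order, pressed each to a firm stop and released it, and handed the job in at about 24 s; the last camera check showed the cap down on the hub, but no pass/fail verdict came back.

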